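# Lock a channel-nut clamp over a heat sink

### The job

Push the finned heat sink sideways until its long side lies flush against the strut rail. Take the clamp nut with the narrow foot, put its foot down through the rail's slot, and turn it a quarter turn so that its toe reaches over the heat sink and its grooves drop onto the rail's two upturned lip edges and lock. Leave the wide-footed clamp nut where it is and do not knock over the spray bottle.

Things in the scene. Friction and masses are not known exactly. Their poses are not given: they have to be found in the camera images.
- rail: Steel strut rail fixed to the bench, 200 long (x) x 76 wide (y) x 44 mm high, slot open upwards. Origin: centre of its underside; x along the slot, z up. Inside 68 mm wide, floor at z = 5, lips' underside at z = 34. The heat sink starts on its -y side. Place and yaw vary (x within 0.4 rad of world x).
- slot_mid (a point): Middle of the rail's slot at ridge-top height (rail frame x = 0, y = 0, z = 44 mm); same axes as the rail. The slot is 29 mm wide, runs the whole length, both ends open. Its lip edges are turned up: two ridges 4 mm thick at |y| = 14.5 to 18.5, tops at z = 44; the lips beside them are at z = 38 (rail frame).
- clamp_nut: Loose steel clamp nut, 157 long, 40 wide, 63 mm high, about 0.4 kg, upright on its foot at the start. Origin: centre of the foot's underside; z up, x along the bar towards the toe. Foot: rounded oblong 60 (x) x 24 (y) x 12 mm; it passes the slot only with x along the slot. Neck 24 mm dia. to z = 24. Collar 56 (x) x 40 (y), z = 24 to 35, with two 5 mm deep grooves underneath.
- collar_mid (a point): Narrow-footed nut, centre of the collar's underside (nut frame 0, 0, 24 mm). Grooves run along y at |x| = 11.5 to 21.5. Put in unturned, the collar rests on the ridge tops (nut origin 20 mm above the bench) and turns freely either way. Within about 0.1 rad of square across the rail the grooves fall 5 mm over the ridges by the nut's weight: origin at 15 mm, locked.
- bar_mid (a point): Narrow-footed nut, middle of the bar on the nut's axis (nut frame 0, 0, 55 mm). Bar 16 mm wide, z = 47 to 63, on an 18 mm post above the collar. Grip it here across y from above, fingertips kept above nut z = 36.
- toe_tip (a point): Narrow-footed nut, end of the toe, middle of its lower edge (nut frame x = 62, y = 0, z = 47 mm). Locked, it is 62 mm above the bench, 2 mm over the heat sink; unturned 67 mm.
- handle_end (a point): Narrow-footed nut, end of the handle on its axis (nut frame x = -95, y = 0, z = 55 mm). Handle 14 mm wide and high. Pushed sideways here (1 to 2 N) the nut in the slot turns about its axis, creeping up to some 15 mm along the slot; a hard push tilts it.
- wide_nut: Second clamp nut with the same collar, bar, toe, handle, origin and axes, but a rectangular foot 84 x 56 x 12 mm that shows all round under the collar and cannot enter this rail. Bystander. The two nuts may swap places; they stand 12 cm or more apart.
- heat_sink: Loose finned aluminium heat sink, a block 90 (its x) x 170 (its y) x 60 mm high, about 0.6 kg. Origin: centre of its underside. Starts 20 to 45 mm off the rail's -y side, long side within 0.15 rad of the rail's direction. Flush, its centre is 83 mm from the rail's centre line.
- spray_bottle: Upright blue spray bottle, 38 mm dia., 116 mm tall, origin under its centre. Bystander.
- cutters: Side cutters lying beside the rail on its +y side, 49 x 133 mm, 12 mm high, origin at the underside's centre. Bystander, low.

How it is judged:
By the outcome, as a careful person would: the job done as asked, in the order asked, and still so for the second after the job is handed in, with the robot touching nothing.
It also fails if it takes over 67 s, if anything falls off the work surface, if the arm or the gripper's body presses on something with over 40 N, if the wrist force passes 120 N, or if a joint passes its speed limit or range.

### The arm

A 7-joint arm with a two-finger parallel gripper is mounted at the origin on a cart in front of the work surface, level with it; the furniture and walls round the work are solid. World frame = base frame: x ahead of the robot, y to its left, z up, the work surface at z = 0. Lengths are in m, angles in degrees, forces in N, time in s.
With the tool pointing down it reaches from about 0.425 to 0.875 m from the base axis. Payload 4.7 kg.
Tool frame: the origin (TCP) lies midway between the tips of the shut fingers; the grasp point (between the pads) lies 19 mm behind it; z points along the fingers, y is the line along which they close (so a half turn about z gives the same grasp; the last joint's range is limited). The gripper opens to 87 mm and grips with 3 to 60 N. Pads are 19 mm wide; open, the fingers measure 117 mm over their backs; the gripper's body (75 mm by 190 mm) begins 51 mm behind the grasp point.
Start: joints at [-63.994, 18.392, -4.016, 83.108, 1.295, 78.541, -3.26], TCP at [0.277, 0.588, 0.193] pointing down, gripper open.
Joint ranges: [-163.93, 163.93], [-17.29, 119.83], [-79.2, 71.16], [3.27, 140.29], [-89.18, 269.18], [5.43, 117.66], [-154.24, 154.24]. Speed limits (degrees/s): [147.25, 147.25, 180, 180, 180, 180, 180].

### API

Orientations are given as [roll, pitch, yaw] about the fixed x, y, z axes, in that order (R = Rz(yaw) Ry(pitch) Rx(roll)).
In Python, from cell import env gives the robot as it stands. The module is installed in compiled form; this text tells all that it offers.
- The arm moves only by the tool step_arm, never from a script. Its argument "rows" is a list of rows, each an object with "angular": the turn, a rotation vector about the tool's x, y, z in units of pi rad (1.0 is pi rad), a list of three; "slide": the shift along the tool's x, y, z in units of 500 mm (1.0 is 500 mm), a list of three; "jaw": the opening, from 0 (shut) to 1 (fully open). A call has 1 to 10 rows; each row shifts and turns the commanded pose from where the row before left it, along the tool's axes as they then stand; what a row does not reach is not made up. A row lasts 1/8 s, in which the tool goes at most 62.5 mm and 10.7 degrees, less where a joint would pass 70% of its speed; a pose out of reach is approached as far as the arm can. A call with a number of a shift or a turn outside -1 to 1 is refused whole. A call with a gripper value outside its range is refused whole. The fingers move at their own pace and stop on an object; "newtons" is the grip in N (left out, the last holds). Time passes only in rows, so rows that do not move let the fingers close. It gives the time, the measured TCP pose, the force, the opening and the grip force at its end, in the units of the state.
- env.get_obs(): the state, without advancing time (a new reading comes with each control period).
- env.read_camera(name): name is "scene" or "top" or "wrist"; returns the picture (384x512x3 uint8, red, green, blue); there is no depth.
- env.camera_info(name): a dict with "fx", "fy", "cx", "cy" (pixels), "k1" (the pictures are not rectified: a ray, as slopes to the right and down, at radius r is drawn at 1 + k1 r^2 times it, then the intrinsics apply), "R" (3x3) and "t" (3): a world point X has camera coordinates R X + t. Camera axes: x right, y down, z forward; pixel columns grow to the right and rows downward; lengths in m; the calibration is good to about 2 mm. A picture is of the moment at which its call begins: read the wrist's pose just before it. camera_info takes no time and is no camera call; for the wrist camera it gives the pose at the moment of the call.
- env.sign_off(): hands the job in; it is judged then, once.
The state is a dict: "time_s": time; "qpos": joint angles; "joint_velocities": joint speeds; "effort": joint torques, N m; "tool_pos": TCP position; "tool_rot": TCP orientation; "force": force on the tool from outside, world axes, zero at the start; "wrist_torque": the same for the moment, N m; "grip_width": finger opening in m; "grasp_force": force on a finger pad.
Only numpy, scipy, OpenCV 4.12 (cv2) and the standard library are available. Lean on these libraries where they do the work, as an engineer would, in place of code of your own. Each camera call takes 0.05 s, during which the arm holds its last target. There are 200 camera calls.

## Working session

There is one attempt and no reset: what is moved stays moved. The work goes in short steps, Python scripts to look and compute and a tool call to move; the robot and the scene stay as the last step left them, time stands still between calls to the robot, and variables do not carry over. Pictures are saved under pics/ and viewed, at most 10 in all, crops included, and the job is handed in when it is done.

Besides the shell and the picture viewer there is one more tool, called after "Request:" by a JSON object that holds its "fn" and its "kwargs", one argument or row to a line. step_arm: Moves the arm, as the interface text tells. Shifts and turns lie within -1 to 1; 1 stands for 500 mm of shift or pi rad of turn. Its arguments: {"type":"object","properties":{"rows":{"type":"array"},"newtons":{"type":"number"}},"required":["rows"]}

```bash
mkdir -p pics
cat > h.py <<'E'
import numpy as np, cv2
from cell import env
def snap(n,f):
    im=env.read_camera(n); cv2.imwrite('pics/'+f,im[:,:,::-1]); return im
def ray(ci,u,v):
    d=np.array([(u-ci['cx'])/ci['fx'],(v-ci['cy'])/ci['fy']]); s=d.copy()
    for _ in range(20): s=d/(1+ci['k1']*(s@s))
    R=np.array(ci['R']);t=np.array(ci['t'])
    return -R.T@t, R.T@np.array([s[0],s[1],1])
def onz(ci,u,v,z):
    o,d=ray(ci,u,v); return o+d*(z-o[2])/d[2]
def proj(ci,X):
    c=np.array(ci['R'])@np.array(X)+np.array(ci['t']); s=c[:2]/c[2]; s=s*(1+ci['k1']*(s@s))
    return np.array([s[0]*ci['fx']+ci['cx'],s[1]*ci['fy']+ci['cy']])
E
python3 - <<'E'
from h import *
print(env.get_obs())
for n in('scene','top'):
    snap(n,n+'0.png'); c=env.camera_info(n); print(n,c)
a=cv2.imread('pics/top0.png'); cv2.imwrite('pics/top0b.png',cv2.resize(a,(800,600),interpolation=cv2.INTER_CUBIC))
E
```

```text
{'time_s': 0.0, 'qpos': array([-63.99374308,  18.43882157,  -4.01608922,  83.17524233,
         1.29727552,  78.54113487,  -3.26033868]), 'joint_velocities': array([ 0.05019049,  0.12955858, -0.0445643 , -0.01682368,  0.08555295,
       -0.08820572, -0.00021519]), 'effort': array([ 2.49200612e-04, -4.91289282e+01, -4.03803606e-01, -3.12529743e+01,
       -6.39027846e-02,  4.37590457e-02,  1.84256387e-04]), 'tool_pos': array([0.27653571, 0.58756181, 0.19216138]), 'tool_rot': array([-1.79890175e+02,  7.85417674e-03,  1.54804153e+02]), 'force': array([0.39456519, 0.08708746, 0.34285933]), 'wrist_torque': array([ 0.02104696, -0.05428229,  0.03059804]), 'grasp_force': 0.0, 'grip_width': 0.08670926566241927}
scene {'fx': 483.56249455403605, 'fy': 483.56249455403605, 'cx': 245.76213054201926, 'cy': 189.3517070788486, 'k1': -0.01619089384833129, 'R': array([[ 0.83531704, -0.54956213,  0.01506347],
       [-0.31569034, -0.50191114, -0.80524829],
       [ 0.45009449,  0.66788223, -0.59274639]]), 't': array([-0.37528622,  0.27645769,  0.83203628])}
top {'fx': 387.93555912626414, 'fy': 387.93555912626414, 'cx': 258.7407280487855, 'cy': 194.5960381117833, 'k1': 0.034431292307320636, 'R': array([[-1.95948741e-02, -9.99806720e-01, -1.60102941e-03],
       [-9.97511685e-01,  1.96583134e-02, -6.77051550e-02],
       [ 6.77235424e-02,  2.70371557e-04, -9.97704089e-01]]), 't': array([0.15299658, 0.53503997, 0.97119941])}
```

View pics/top0b.png

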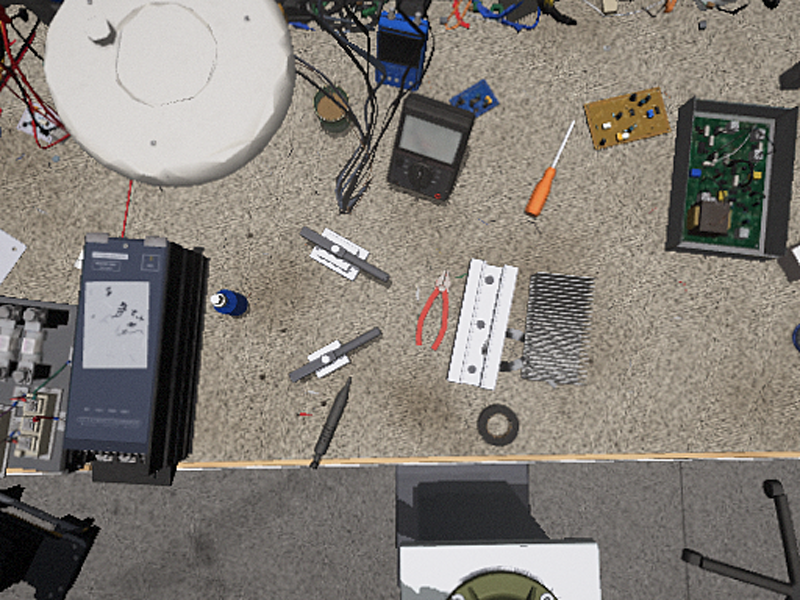

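View pics/scene0.png

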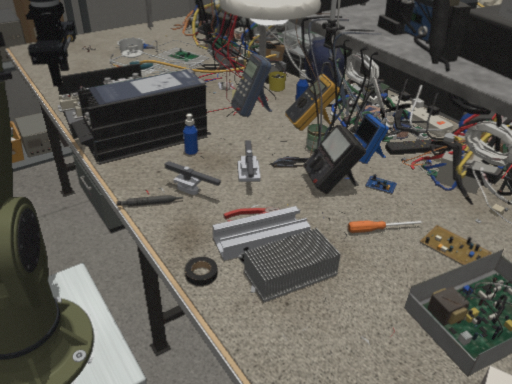

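Top view (800-wide image): rail at about (483,323), heat sink at (557,328), bottle at (230,302), cutters at (433,312). The nut at (345,255) shows a large plate, so it is the wide one. The nut at (335,355) is the narrow one. Next I zoom in and measure.

Run:
```python
from h import *
im=cv2.imread('pics/top0.png'); c=env.camera_info('top')
cr=im[135:290,135:395]; cv2.imwrite('pics/c1.png',cv2.resize(cr,None,fx=3,fy=3,interpolation=cv2.INTER_CUBIC))
hsv=cv2.cvtColor(im,cv2.COLOR_BGR2HSV)
w=((hsv[...,2]>175)&(hsv[...,1]<30)).astype(np.uint8)
d=((hsv[...,2]<110)&(hsv[...,1]<60)).astype(np.uint8)
for nm,m in(('white',w),('dark',d)):
    m[:140]=0;m[265:]=0;m[:,:185]=0;m[:,385:]=0
    m=cv2.morphologyEx(m,cv2.MORPH_CLOSE,np.ones((3,3)))
    for k in cv2.findContours(m,cv2.RETR_EXTERNAL,cv2.CHAIN_APPROX_NONE)[0]:
        if cv2.contourArea(k)<60: continue
        r=cv2.minAreaRect(k); print(nm,cv2.contourArea(k),np.round(r[0],1),np.round(r[1],1))
        z=.055 if nm=='dark' else .04
        b=np.array([onz(c,*p,z)[:2] for p in cv2.boxPoints(r)]);print(np.round(b,3).tolist(),'mid',b.mean(0).round(4), 'L',np.linalg.norm(b[1]-b[0]).round(3),np.linalg.norm(b[2]-b[1]).round(3))
```

```text
white 227.0 [356.9 232.4] [25.8 30.9]
[[0.456, -0.052], [0.48, -0.125], [0.42, -0.144], [0.396, -0.072]] mid [ 0.4381 -0.0983] L 0.077 0.063
white 169.5 [209.5 229. ] [15.9 21.9]
[[0.458, 0.299], [0.483, 0.251], [0.448, 0.233], [0.424, 0.281]] mid [0.4534 0.266 ] L 0.054 0.039
white 74.0 [358.6 203.2] [51.1 10.1]
[[0.551, -0.055], [0.567, -0.075], [0.47, -0.154], [0.454, -0.135]] mid [ 0.5104 -0.1049] L 0.025 0.126
white 63.0 [283.7 179.3] [ 7.8 12.4]
[[0.561, 0.093], [0.591, 0.085], [0.586, 0.066], [0.556, 0.074]] mid [0.5736 0.0794] L 0.031 0.019
white 2320.0 [308.7 208.4] [31. 83.]
[[0.408, 0.079], [0.609, 0.033], [0.592, -0.042], [0.392, 0.005]] mid [0.5003 0.0188] L 0.207 0.077
white 392.0 [216.9 161.1] [32.2 23.1]
[[0.619, 0.295], [0.669, 0.266], [0.627, 0.196], [0.577, 0.226]] mid [0.6228 0.2456] L 0.058 0.081
dark 83.5 [318. 261.] [ 6. 22.]
[[0.379, 0.028], [0.378, -0.025], [0.364, -0.024], [0.365, 0.029]] mid [0.3714 0.0021] L 0.053 0.014
dark 129.5 [219.2 253.2] [ 8.1 26.3]
[[0.37, 0.263], [0.428, 0.237], [0.419, 0.219], [0.362, 0.245]] mid [0.3947 0.2412] L 0.063 0.02
dark 429.0 [215.3 228.3] [15.6 65.3]
[[0.431, 0.328], [0.512, 0.192], [0.48, 0.172], [0.399, 0.308]] mid [0.4554 0.2498] L 0.159 0.038
dark 2577.0 [355.7 209.4] [44.2 75.7]
[[0.414, -0.022], [0.596, -0.06], [0.575, -0.166], [0.395, -0.127]] mid [ 0.4952 -0.0936] L 0.186 0.108
dark 412.5 [219.4 167.4] [66.8 18. ]
[[0.625, 0.321], [0.664, 0.3], [0.584, 0.155], [0.545, 0.177]] mid [0.6046 0.2382] L 0.045 0.166
```

View pics/c1.png

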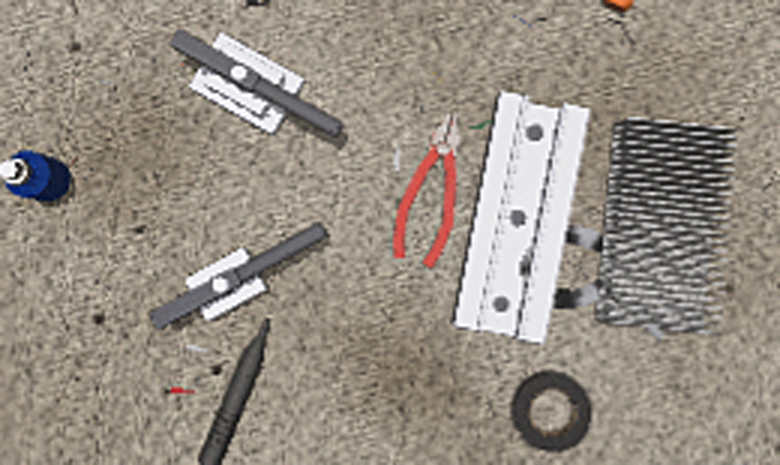

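The close-up shows both nuts clearly. The narrow nut's pin is at crop (221,285), toe end (152,318), handle end (326,232). So its toe yaw is about 116°, and the rail yaw is about -13°. I'll move the arm over for wrist views.

Request:
{"fn": "step_arm", "kwargs": {
  "rows": [
    {"angular":[0,0,0],"slide":[0,0,-0.1],"jaw":1},
    {"angular":[0,0,0],"slide":[0,0,-0.1],"jaw":1},
    {"angular":[0,0,0.05],"slide":[-0.083,-0.046,0],"jaw":1},
    {"angular":[0,0,0],"slide":[-0.083,-0.046,0],"jaw":1},
    {"angular":[0,0,0],"slide":[-0.083,-0.046,0],"jaw":1},
    {"angular":[0,0,0],"slide":[-0.083,-0.046,0],"jaw":1},
    {"angular":[0,0,0],"slide":[-0.083,-0.046,0],"jaw":1},
    {"angular":[0,0,0],"slide":[-0.083,-0.046,0],"jaw":1},
    {"angular":[0,0,0],"slide":[-0.083,-0.046,0],"jaw":1},
    {"angular":[0,0,0],"slide":[0,0,0],"jaw":1}
  ]
}}

```text
time_s: 1.35
tool_pos: [0.4353, 0.2909, 0.2933]
tool_rot: [-180.0, 0.1, 145.3]
force: [-0.7, 0.4, -0.9]
grip_width: 0.0868
grasp_force: 0.0
```

Run:
```python
from h import *
o=env.get_obs(); c=env.camera_info('wrist'); im=snap('wrist','w1.png')
print(o['tool_pos'],o['tool_rot'],o['qpos'],o['time_s'])
import json;json.dump({k:np.array(v).tolist() for k,v in c.items()},open('w1.json','w'))
print(c, -np.array(c['R']).T@np.array(c['t']))
cv2.imwrite('pics/w1b.png',cv2.resize(im[:,:,::-1],(768,576)))
```

```text
[0.43531401 0.29094095 0.29334184] [-1.79971974e+02  7.81428262e-02  1.45328890e+02] [-4.58552483e+01  9.94109519e-01  9.28812079e+00  9.19154515e+01
 -7.75347646e-02  8.71048785e+01  1.87642893e+01] 1.35
{'fx': 314.42328047871337, 'fy': 314.42328047871337, 'cx': 263.0980643775572, 'cy': 186.71692582169732, 'k1': -0.07588916884947242, 'R': array([[ 5.68134246e-01,  8.22935866e-01, -1.96725027e-04],
       [ 7.89013712e-01, -5.44647284e-01,  2.84282780e-01],
       [ 2.33839350e-01, -1.61666002e-01, -9.58740456e-01]]), 't': array([-0.48626685, -0.24780832,  0.43188494])} [0.37079732 0.33501942 0.48441755]
```

View pics/w1b.png

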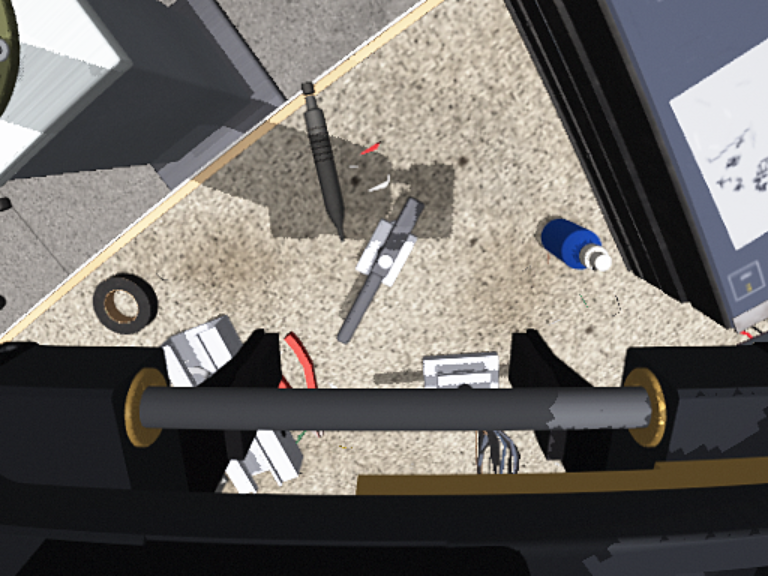

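The wrist view (768 wide) shows the narrow nut with its pin at (386,262), toe end near (414,202) and handle end near (345,338). The rail is on the left, partly hidden. Next I compute from both views.

Run:
```python
from h import *
import json
c=json.load(open('w1.json')); im=cv2.imread('pics/w1.png')
ct=env.camera_info('top'); it=cv2.imread('pics/top0.png')
def bar(im,c,box,thr,n):
    x0,x1,y0,y1=box; s=im[y0:y1,x0:x1].astype(int)
    m=((s.max(2)<thr)&(s.max(2)-s.min(2)<18)).astype(np.uint8)
    ks=cv2.findContours(m,cv2.RETR_EXTERNAL,cv2.CHAIN_APPROX_NONE)[0]
    k=max(ks,key=cv2.contourArea)+np.array([x0,y0]); r=cv2.minAreaRect(k); print(n,r)
    b=cv2.boxPoints(r); 
    e=[(b[i]+b[(i+1)%4])/2 for i in range(4)]
    P=[onz(c,*p,.063)[:2] for p in e]
    if np.linalg.norm(P[0]-P[2])<np.linalg.norm(P[1]-P[3]): P=P[1:]+P[:1]
    print(P[0].round(4),P[2].round(4),np.linalg.norm(P[0]-P[2]),np.degrees(np.arctan2(*(P[0]-P[2])[::-1])))
bar(im,c,(220,285,128,232),100,'wrist'); bar(it,ct,(180,250,205,250),105,'top')
for z in(.055,.063,.07): print(z,'pin wrist',onz(c,386/1.5,262/1.5,z),'top',onz(ct,135+221/3,135+285/3,z))
# triangulate
(o1,d1),(o2,d2)=ray(c,386/1.5,262/1.5),ray(ct,135+221/3,135+285/3)
s=np.linalg.lstsq(np.c_[d1,-d2],o2-o1,rcond=None)[0];print(o1+d1*s[0],o2+d2*s[1])
print('toe/handle wrist',onz(c,414/1.5,200/1.5,.063),onz(c,345/1.5,338/1.5,.062))
print('toe/handle top',onz(ct,135+152/3,135+318/3,.063),onz(ct,135+326/3,135+232/3,.062))
for n,p in dict(rA=(502,92),rB=(590,106),rC=(543,342),rD=(456,325)).items(): print(n,onz(ct,135+p[0]/3,135+p[1]/3,.038))
for n,p in dict(sA=(614,120),sB=(734,127),sC=(712,333),sD=(597,322)).items(): print(n,onz(ct,135+p[0]/3,135+p[1]/3,.06))
print('bottle',onz(ct,135+48/3,135+180/3,.0))
```

```text
wrist ((264.0752258300781, 152.62832641601562), (26.716472625732422, 59.3594856262207), 41.18592834472656)
[0.4246 0.3309] [0.445  0.2525] 0.08108438426485713 104.57060742809833
top ((214.25242614746094, 226.57420349121094), (12.06289291381836, 65.36076354980469), 59.82648468017578)
[0.4978 0.1826] [0.4214 0.3201] 0.1572986897162332 -60.9298089484953
0.055 pin wrist [0.45634949 0.26598568 0.055     ] top [0.45132511 0.26624379 0.055     ]
0.063 pin wrist [0.45475566 0.26727177 0.063     ] top [0.45149015 0.26519958 0.063     ]
0.07 pin wrist [0.45336106 0.2683971  0.07      ] top [0.45163457 0.26428589 0.07      ]
[0.45456941 0.26742205 0.06393484] [0.45150451 0.26510872 0.06369612]
toe/handle wrist [0.4222369  0.32031896 0.063     ] [0.49472929 0.1907474  0.062     ]
toe/handle top [0.42621674 0.32086004 0.063     ] [0.49250539 0.17990931 0.062     ]
rA [0.60721914 0.03161581 0.038     ]
rB [ 0.59393361 -0.04146685  0.038     ]
rC [0.3990479  0.00357649 0.038     ]
rD [0.41427859 0.07485244 0.038     ]
sA [ 0.5792495  -0.05643888  0.06      ]
sB [ 0.57151417 -0.15345812  0.06      ]
sC [ 0.40549653 -0.12898505  0.06      ]
sD [ 0.4158815  -0.03718732  0.06      ]
bottle [0.5436351  0.42167432 0.        ]
```

Request:
{"fn": "step_arm", "kwargs": {
  "rows": [
    {"angular":[0,0,0.054],"slide":[0,0,0],"jaw":1},
    {"angular":[0,0,0.054],"slide":[0,0,0],"jaw":1},
    {"angular":[0,0,0.054],"slide":[0,0,0],"jaw":1},
    {"angular":[0,0,0.054],"slide":[0,0,0],"jaw":1},
    {"angular":[0,0,0.054],"slide":[0,0,0],"jaw":1},
    {"angular":[0,0,0.054],"slide":[0,0,0],"jaw":1},
    {"angular":[0,0,0.054],"slide":[0,0,0],"jaw":1}
  ]
}}

```text
time_s: 2.28
tool_pos: [0.4317, 0.2973, 0.2928]
tool_rot: [-179.9, 0.0, 77.6]
force: [0.2, -0.2, 0.2]
grip_width: 0.0871
grasp_force: 0.0
```

Request:
{"fn": "step_arm", "kwargs": {
  "rows": [
    {"angular":[0,0,0],"slide":[-0.0914,0.0284,0],"jaw":1},
    {"angular":[0,0,0],"slide":[-0.0914,0.0284,0],"jaw":1},
    {"angular":[0,0,0],"slide":[-0.0914,0.0284,0],"jaw":1},
    {"angular":[0,0,0],"slide":[-0.0914,0.0284,0],"jaw":1},
    {"angular":[0,0,0],"slide":[-0.0914,0.0284,0],"jaw":1},
    {"angular":[0,0,0],"slide":[-0.0914,0.0284,0],"jaw":1},
    {"angular":[0,0,0],"slide":[-0.0914,0.0284,0],"jaw":1},
    {"angular":[0,0,0],"slide":[-0.0914,0.0284,0],"jaw":1},
    {"angular":[0,0,0],"slide":[-0.0914,0.0284,0],"jaw":1},
    {"angular":[0,0,0],"slide":[-0.0914,0.0284,0],"jaw":1}
  ]
}}

```text
time_s: 3.52
tool_pos: [0.4755, -0.1806, 0.2932]
tool_rot: [180.0, -0.0, 78.0]
force: [0.5, 0.6, -0.1]
grip_width: 0.0869
grasp_force: 0.0
```

Request:
{"fn": "step_arm", "kwargs": {
  "rows": [
    {"angular":[0,0,0],"slide":[0,0,0],"jaw":1},
    {"angular":[0,0,0],"slide":[0,0,0],"jaw":1}
  ]
}}

```text
time_s: 3.78
tool_pos: [0.4754, -0.1791, 0.2929]
tool_rot: [-180.0, -0.0, 77.9]
force: [-0.1, 0.5, 0.5]
grip_width: 0.087
grasp_force: 0.0
```

Run:
```python
from h import *
o=env.get_obs(); c=env.camera_info('wrist'); im=snap('wrist','w2.png')
print(o['tool_pos'],o['tool_rot'],o['qpos'],o['time_s'])
import json;json.dump({k:np.array(v).tolist() for k,v in c.items()},open('w2.json','w'))
cv2.imwrite('pics/w2b.png',cv2.resize(im[:,:,::-1],(768,576)))
```

```text
[ 0.47536298 -0.17912651  0.29293618] [-1.79961167e+02 -3.79951506e-02  7.78971555e+01] [-24.19141993  -2.52819721  40.88619502  94.77426618   1.62172527
  87.18048851   4.48334755] 3.775
```

View pics/w2b.png

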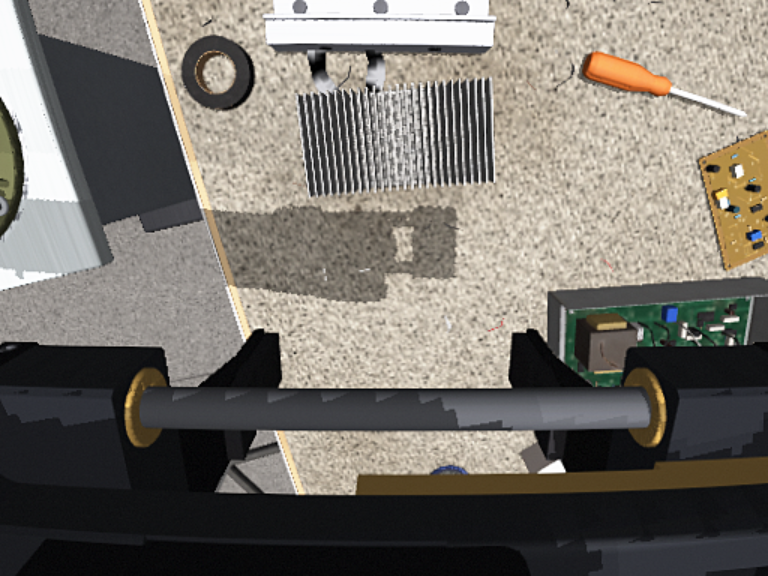

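The wrist view shows the rail at the top (near base edge row ~50, columns 267–493), the sink at (300–493, 80–195), and the PCB box edge at lower right (550,290). I check the box clearance and the rail and sink geometry.

Run:
```python
from h import *
import json
c=json.load(open('w2.json'))
f=lambda u,v,z:onz(c,u/1.5,v/1.5,z)[:2].round(4)
print('box',f(550,290,.05),f(548,290,.0),f(560,385,.0))
im=cv2.imread('pics/w2.png').astype(int); g=im.max(2)
# sink corners
for n,p in dict(D=(299,96),A=(491,80),B=(494,182),C=(309,196)).items(): print(n,f(*p,.06))
for n,p in dict(lipnearL=(265,18),lipnearR=(494,18),baseL=(267,47),baseR=(493,52)).items(): print(n,f(*p,.038),f(*p,0))
# lip edge rows: print brightness in columns
for u in (190,220,250,280,310): print(u,g[0:40,u])
```

```text
box [ 0.6103 -0.2699] [ 0.6218 -0.2885] [ 0.6227 -0.4071]
D [ 0.4195 -0.0486]
A [ 0.5817 -0.0699]
B [ 0.5704 -0.1551]
C [ 0.4065 -0.1329]
lipnearL [0.403  0.0243] [0.3955 0.0352]
lipnearR [ 0.5977 -0.0178] [ 0.6068 -0.0105]
baseL [0.3985 0.0008] [0.3906 0.0097]
baseR [ 0.5921 -0.0453] [ 0.6007 -0.0403]
190 [252 253 252 252 253 252 252 253 252 248 255 255 147 250 255 254 253 252
 253 252 253 253 252 253 253 253 253 255 255 124  58  73  76  77 103 127
 152 209 190 176]
220 [252 253 253 253 253 253 253 255 234 253 255 255  31 226 255 255 253 253
 253 253 253 253 252 253 253 253 253 255 255  80  74  53  12  61  90 108
 178 230 235 221]
250 [255 148 132 138 139 143 147  97 161 255 255 255 111 227 255 254 253 253
 253 253 253 253 253 253 253 253 253 255 255 182  54  73  73  78  78  51
  15   0  12  27]
280 [253 253 253 253 253 253 253 253 255 220 255 255 227 154 255 255 253 253
 253 253 253 253 253 253 253 253 253 255 255 233  46  69  72  76  69 102
 184 154 158 171]
310 [242 113 130 139 142 143 145 142 141  99 255 255 255  77 234 255 254 253
 253 253 253 253 253 253 253 253 253 253 255 255 148  59  73  75  74 103
 105 174 179 174]
```

Request:
{"fn": "step_arm", "kwargs": {
  "rows": [
    {"angular":[0,0,0.006],"slide":[0,0,0.089],"jaw":1},
    {"angular":[0,0,0],"slide":[0,0,0.089],"jaw":1},
    {"angular":[0,0,0],"slide":[0,0,0.089],"jaw":1},
    {"angular":[0,0,0],"slide":[0,0,0.089],"jaw":1},
    {"angular":[0,0,0],"slide":[0,0,0.089],"jaw":1},
    {"angular":[0,0,0],"slide":[0,0,0.08],"jaw":1},
    {"angular":[0,0,0],"slide":[0,0,0],"jaw":1}
  ]
}}

```text
time_s: 4.7
tool_pos: [0.4723, -0.1784, 0.0281]
tool_rot: [-179.6, 0.0, 76.8]
force: [0.8, 1.2, 0.5]
grip_width: 0.0872
grasp_force: 0.0
```

Request:
{"fn": "step_arm", "kwargs": {
  "rows": [
    {"angular":[0,0,0],"slide":[0.025,0,0],"jaw":1},
    {"angular":[0,0,0],"slide":[0.02,0,0],"jaw":1},
    {"angular":[0,0,0],"slide":[0.014,0,0],"jaw":1},
    {"angular":[0,0,0],"slide":[0.012,0,0],"jaw":1}
  ]
}}

```text
time_s: 5.2
tool_pos: [0.4837, -0.1458, 0.0315]
tool_rot: [179.9, -0.0, 76.7]
force: [-0.0, -1.3, 0.1]
grip_width: 0.0869
grasp_force: 0.0
```

Request:
{"fn": "step_arm", "kwargs": {
  "rows": [
    {"angular":[0,0,0],"slide":[0.008,0,0],"jaw":1},
    {"angular":[0,0,0],"slide":[0.008,0,0],"jaw":1},
    {"angular":[0,0,0],"slide":[0.008,0,0],"jaw":1}
  ]
}}

```text
time_s: 5.58
tool_pos: [0.486, -0.1358, 0.0312]
tool_rot: [180.0, 0.1, 76.6]
force: [-0.6, -2.0, 4.2]
grip_width: 0.087
grasp_force: 2.1
```

Request:
{"fn": "step_arm", "kwargs": {
  "rows": [
    {"angular":[0,0,0],"slide":[0.007,0,0],"jaw":1},
    {"angular":[0,0,0],"slide":[0.007,0,0],"jaw":1}
  ]
}}

```text
time_s: 5.82
tool_pos: [0.4877, -0.1289, 0.0311]
tool_rot: [180.0, 0.0, 76.7]
force: [-1.6, -4.3, 6.3]
grip_width: 0.0871
grasp_force: 2.7
```

Request:
{"fn": "step_arm", "kwargs": {
  "rows": [
    {"angular":[0,0,0],"slide":[0.006,0,0],"jaw":1},
    {"angular":[0,0,0],"slide":[0.004,0,0],"jaw":1}
  ]
}}

```text
time_s: 6.08
tool_pos: [0.4889, -0.1239, 0.0312]
tool_rot: [180.0, 0.0, 76.7]
force: [-0.6, -3.1, 5.1]
grip_width: 0.0867
grasp_force: 2.7
```

Request:
{"fn": "step_arm", "kwargs": {
  "rows": [
    {"angular":[0,0,0],"slide":[0.004,0,0],"jaw":1},
    {"angular":[0,0,0],"slide":[0.002,0,0],"jaw":1}
  ]
}}

```text
time_s: 6.32
tool_pos: [0.4895, -0.121, 0.0311]
tool_rot: [180.0, 0.0, 76.7]
force: [-0.8, -3.6, 5.6]
grip_width: 0.0867
grasp_force: 2.7
```

Request:
{"fn": "step_arm", "kwargs": {
  "rows": [
    {"angular":[0,0,0],"slide":[0.004,0,0],"jaw":1},
    {"angular":[0,0,0],"slide":[0.004,0,0],"jaw":1}
  ]
}}

```text
time_s: 6.58
tool_pos: [0.4905, -0.1172, 0.0312]
tool_rot: [179.9, 0.0, 76.7]
force: [-1.3, -3.4, 5.0]
grip_width: 0.0868
grasp_force: 2.7
```

Request:
{"fn": "step_arm", "kwargs": {
  "rows": [
    {"angular":[0,0,0],"slide":[0.004,0,0],"jaw":1},
    {"angular":[0,0,0],"slide":[0.002,0,0],"jaw":1}
  ]
}}

```text
time_s: 6.82
tool_pos: [0.4912, -0.1142, 0.0312]
tool_rot: [180.0, 0.0, 76.7]
force: [-0.7, -3.9, 5.7]
grip_width: 0.0872
grasp_force: 2.7
```

Run:
```python
from h import *
a=snap('wrist','w3.png'); b=snap('top','t3.png')
A=cv2.resize(a[:,:,::-1],(400,300)); B=cv2.resize(b[150:275,270:400,::-1],None,fx=3,fy=3,interpolation=cv2.INTER_CUBIC)
o=np.zeros((375,790,3),np.uint8);o[:300,:400]=A;o[:375,400:]=B;cv2.imwrite('pics/m3.png',o)
```

```text
(no output)
```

View pics/m3.png

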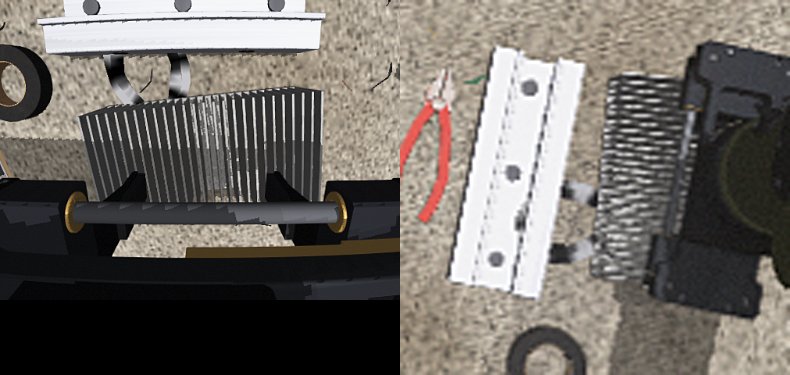

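The sink has hardly moved although the fingers have advanced: its rail-side edge is at about crop (605,75)–(593,275). I need a closer look at the fingers.

Run:
```python
from h import *
s=snap('scene','s3.png')[:,:,::-1]
S=cv2.resize(s[190:320,190:370],None,fx=2.8,fy=2.8,interpolation=cv2.INTER_CUBIC)
w=cv2.imread('pics/w3.png')[90:300,60:460]; W=cv2.resize(w,(504,235))
o=np.zeros((S.shape[0]+235,504,3),np.uint8);o[:S.shape[0],:S.shape[1]]=S;o[S.shape[0]:]=W;cv2.imwrite('pics/m4.png',o)
```

```text
(no output)
```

View pics/m4.png

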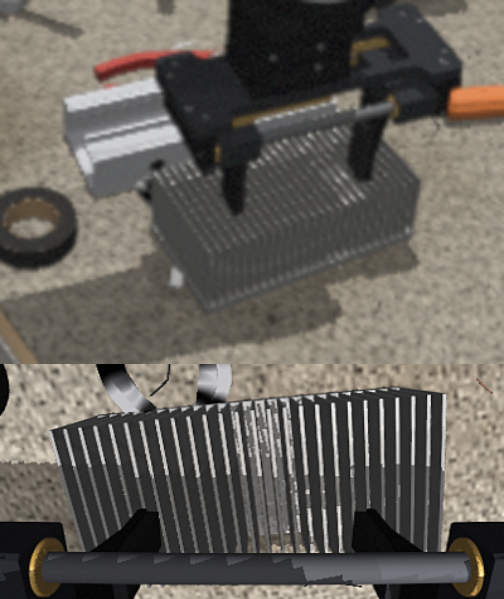

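The fingers are sticking into the fins from above the solid base, which I estimate at about 30 mm high. I was rubbing along that base, not pushing the side. I back out, go lower and push on the base.

Request:
{"fn": "step_arm", "kwargs": {
  "rows": [
    {"angular":[0,0,0],"slide":[-0.004,0,-0.012],"jaw":1},
    {"angular":[0,0,0],"slide":[-0.05,0,0],"jaw":1},
    {"angular":[0,0,0],"slide":[-0.06,0,0],"jaw":1},
    {"angular":[0,0,0],"slide":[-0.03,0,0],"jaw":1},
    {"angular":[0,0,0],"slide":[0,0,0],"jaw":1}
  ]
}}

```text
time_s: 7.6
tool_pos: [0.474, -0.1839, 0.0367]
tool_rot: [-180.0, -0.0, 76.6]
force: [-0.3, -0.3, 0.8]
grip_width: 0.0871
grasp_force: 0.0
```

Run:
```python
from h import *
o=env.get_obs(); c=env.camera_info('wrist'); im=snap('wrist','w5.png')
print(o['tool_pos'],o['tool_rot'],o['time_s'],o['force'])
import json;json.dump({k:np.array(v).tolist() for k,v in c.items()},open('w5.json','w'))
cv2.imwrite('pics/w5b.png',im[:,:,::-1])
```

```text
[ 0.47395193 -0.18388536  0.03666308] [-1.79985913e+02 -2.77214858e-02  7.65588482e+01] 7.6 [-0.30263314 -0.2713198   0.77968769]
```

View pics/w5b.png

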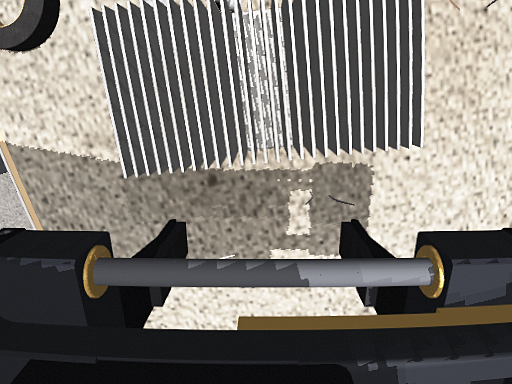

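The wrist view shows the fingers clear of the sink, whose near edge runs (126,178)–(421,148). Now down to about 12 mm and push.

Request:
{"fn": "step_arm", "kwargs": {
  "rows": [
    {"angular":[0,0,0],"slide":[0,0,0.03],"jaw":1},
    {"angular":[0,0,0],"slide":[0,0,0.018],"jaw":1},
    {"angular":[0,0,0],"slide":[0.025,0,0],"jaw":1},
    {"angular":[0,0,0],"slide":[0.025,0,0],"jaw":1},
    {"angular":[0,0,0],"slide":[0,0,0],"jaw":1}
  ]
}}

```text
time_s: 8.28
tool_pos: [0.4807, -0.1575, 0.0129]
tool_rot: [180.0, -0.0, 76.8]
force: [-0.4, -0.7, 0.2]
grip_width: 0.0873
grasp_force: 0.0
```

Request:
{"fn": "step_arm", "kwargs": {
  "rows": [
    {"angular":[0,0,0],"slide":[0.014,0,0],"jaw":1},
    {"angular":[0,0,0],"slide":[0.012,0,0],"jaw":1}
  ]
}}

```text
time_s: 8.52
tool_pos: [0.4825, -0.1474, 0.013]
tool_rot: [-180.0, 0.1, 76.7]
force: [-2.3, -4.0, 1.3]
grip_width: 0.0871
grasp_force: 1.7
```

Request:
{"fn": "step_arm", "kwargs": {
  "rows": [
    {"angular":[0,0,0],"slide":[0.012,0,0],"jaw":1},
    {"angular":[0,0,0],"slide":[0.012,0,0],"jaw":1}
  ]
}}

```text
time_s: 8.78
tool_pos: [0.4861, -0.135, 0.0129]
tool_rot: [180.0, 0.0, 76.6]
force: [-0.1, -3.1, -0.2]
grip_width: 0.087
grasp_force: 1.8
```

Request:
{"fn": "step_arm", "kwargs": {
  "rows": [
    {"angular":[0,0,0],"slide":[0.01,0,0],"jaw":1},
    {"angular":[0,0,0],"slide":[0.006,0,0],"jaw":1}
  ]
}}

```text
time_s: 9.02
tool_pos: [0.488, -0.1269, 0.0128]
tool_rot: [180.0, 0.0, 76.7]
force: [-1.1, -4.7, 0.6]
grip_width: 0.0866
grasp_force: 1.9
```

Request:
{"fn": "step_arm", "kwargs": {
  "rows": [
    {"angular":[0,0,0],"slide":[0.005,0,0],"jaw":1},
    {"angular":[0,0,0],"slide":[0.003,0,0],"jaw":1}
  ]
}}

```text
time_s: 9.28
tool_pos: [0.4887, -0.1233, 0.0128]
tool_rot: [180.0, 0.0, 76.7]
force: [-0.7, -4.7, 1.5]
grip_width: 0.0866
grasp_force: 2.0
```

Run:
```python
from h import *
snap('top','t6.png'); a=cv2.imread('pics/t6.png').max(2).astype(int)
c=env.camera_info('top')
for r in (180,195,210,225,235): print(r,a[r,300:350])
```

```text
180 [250 245 244 244 245 248 215 241 229 250 189 128 132 128 115 134 243 250
 254 195 144 245 247 246 245 243 244 244 251 240 169  95  64  63  71  72
  63  84 139 204 226 170 110  68  50  52  54  64  68  61]
195 [245 244 247 230 242 239 244 244 245 244 245 243 244 245 245 253 199 113
 242 224 237 245 245 244 243 249 247 176 100  70  91 157 157 199 145  69
  50  47  60  67  70  81  68  80 169 172 189 153  68  45]
210 [230 243 232 241 249 254 223 163 247 254 252 248 255 198  97 244 232 241
 244 245 245 245 248 251 230 143  76 199 157 115  96  55  60  76  66  78
 129 182 213 211 163 153 119  79  64  62  72  68  86 134]
225 [242 245 245 246 245 245 247 255 151  54  92  90 251 235 240 245 245 244
 245 248 255 235 148 107 114 136 109  83 119 174 229 207 140 102 101 101
 151 172 136  99  81 105 162 199 159  96  93  92 133 169]
235 [134 124 126 119 182 245 248 251 205  92 241 231 241 245 244 244 244 247
 255 193 101 115 179 252 252 209 205 176 196 149  97 116 113 157 180 138
 202 228 191 190 117  67 104 107 113 153 141  90  93 160]
```

Request:
{"fn": "step_arm", "kwargs": {
  "rows": [
    {"angular":[0,0,0],"slide":[0.005,0,0],"jaw":1},
    {"angular":[0,0,0],"slide":[0.004,0,0],"jaw":1}
  ]
}}

```text
time_s: 9.57
tool_pos: [0.4896, -0.1203, 0.0129]
tool_rot: [180.0, 0.1, 76.7]
force: [-0.7, -8.7, 2.1]
grip_width: 0.0867
grasp_force: 4.6
```

Request:
{"fn": "step_arm", "kwargs": {
  "rows": [
    {"angular":[0,0,0],"slide":[0.004,0,0],"jaw":1},
    {"angular":[0,0,0],"slide":[0.003,0,0],"jaw":1}
  ]
}}

```text
time_s: 9.82
tool_pos: [0.4898, -0.1202, 0.013]
tool_rot: [179.9, 0.4, 76.7]
force: [-2.4, -14.7, 2.9]
grip_width: 0.0871
grasp_force: 7.7
```

Force rises with no more travel, so the sink is flush. I back off, rise and look.

Request:
{"fn": "step_arm", "kwargs": {
  "rows": [
    {"angular":[0,0,0],"slide":[-0.02,0,0],"jaw":1},
    {"angular":[0,0,0],"slide":[-0.07,0,0],"jaw":1},
    {"angular":[0,0,0],"slide":[0,0,-0.1],"jaw":1},
    {"angular":[0,0,0],"slide":[0,0,-0.11],"jaw":1},
    {"angular":[0,0,0],"slide":[0.03,0,-0.11],"jaw":1},
    {"angular":[0,0,0],"slide":[0.07,0,-0.08],"jaw":1},
    {"angular":[0,0,0],"slide":[0.09,0,0],"jaw":1},
    {"angular":[0,0,0],"slide":[0,0,0],"jaw":1},
    {"angular":[0,0,0],"slide":[0,0,0],"jaw":1}
  ]
}}

```text
time_s: 10.95
tool_pos: [0.5014, -0.0662, 0.2123]
tool_rot: [-179.9, -0.0, 76.7]
force: [-0.1, -0.3, -0.0]
grip_width: 0.0869
grasp_force: 0.0
```

Run:
```python
from h import *
o=env.get_obs(); c=env.camera_info('wrist'); im=snap('wrist','w7.png'); snap('top','t7.png')
print(o['tool_pos'],o['tool_rot'],o['time_s'],o['force'])
import json;json.dump({k:np.array(v).tolist() for k,v in c.items()},open('w7.json','w'))
cv2.imwrite('pics/w7b.png',cv2.resize(im[:,:,::-1],(768,576),interpolation=cv2.INTER_CUBIC))
```

```text
[ 0.50141056 -0.06620163  0.21234203] [-1.79932895e+02 -2.34319682e-02  7.67423151e+01] 10.95 [-0.08548892 -0.34088912 -0.04815074]
```

View pics/w7b.png

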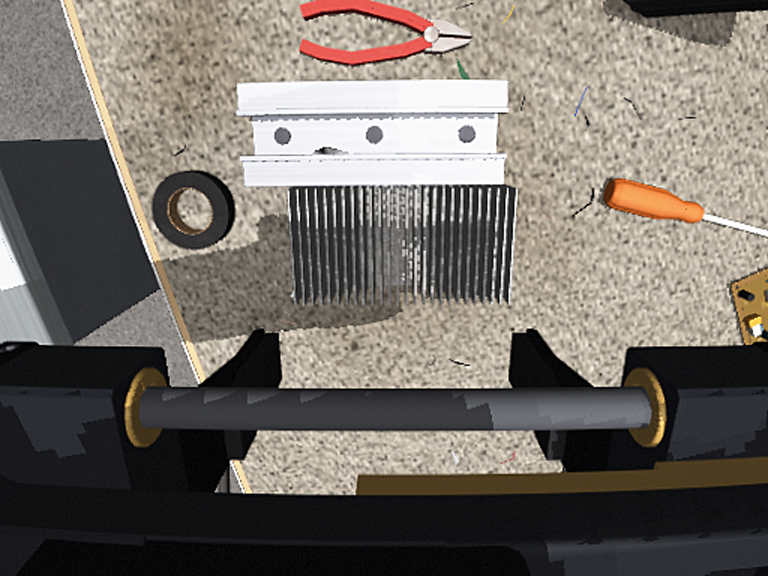

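The view shows the sink flush along the rail's near side (row ~185), with the slot between rows ~117 and 155 and rail ends at columns ~240 and ~506. Next come precise edges.

Run:
```python
from h import *
import json
c=json.load(open('w7.json')); im=cv2.imread('pics/w7.png'); g=im.min(2).astype(int)
for u in (175,200,230,280,320): print(u,[(v,g[v,u]) for v in range(48,128)] if u==230 else g[48:128,u])
print('row 60',g[60,150:170],g[60,330:345]); print('row 116',g[116,152:175],g[116,328:345])
f=lambda u,v,z:onz(c,u,v,z)[:2].round(4)
for n,p,z in (('farL',(238,82),.038),('farR',(508,82),.038),('nearL',(244,185),.038),('nearR',(504,185),.038),('hole',(374,134),.005)): print(n,f(p[0]/1.5,p[1]/1.5,z))
```

```text
175 [158 154 160 169 162 144 130 250 253 249 248 247 247 248 246 245 242 238
 238 240 239 236 237 241 240 237 242 255 197  80 153 144 162 255 243 239
 239 243 245 242 237 241 241 241 242 242 240 241 240 240 240 240 240 241
 248 169 242 246 245 104 245 244 238 236 237 236 235 239 236 233 236 237
 238 239 245 242 141 136 147 159]
200 [164 156 148 136 141 129 218 254 250 249 244 240 242 241 238 240 243 239
 243 242 239 237 240 241 211 245 251 245  98 133 142 218 252 241 241 242
 243 245 247 243 241 243 242 243 245 244 243 242 242 242 242 242 241 243
 249 165 255 246 236 241 241 242 237 237 240 240 239 240 237 234 238 239
 238 242 249 224  57  52  47  46]
230 [(48, np.int64(166)), (49, np.int64(137)), (50, np.int64(143)), (51, np.int64(155)), (52, np.int64(162)), (53, np.int64(126)), (54, np.int64(247)), (55, np.int64(248)), (56, np.int64(243)), (57, np.int64(245)), (58, np.int64(243)), (59, np.int64(241)), (60, np.int64(243)), (61, np.int64(243)), (62, np.int64(242)), (63, np.int64(245)), (64, np.int64(245)), (65, np.int64(244)), (66, np.int64(244)), (67, np.int64(244)), (68, np.int64(2
[... 1662 characters left out ...]
9 249 249 249
 249 249 249 251 247 219 254 255 246 103 177 172 163 239 254 250 249 249
 249 250 250 250 250 250 250 249 249 246 248 249 248 249 250 250 250 253
 201 254 243 232 251 249 249 250 249 250 249 248 248 249 248 249 248 248
 251 255 234  44  32  92 169 207]
row 60 [118 118 116 115 121 110  87 118 255 250 247 246 246 246 247 246 246 246
 246 247] [249 249 249 249 249 249 251 255 208 122 127 120 101 118 164]
row 116 [149 151 148 140 118 109 124 128 117 117 175 249 237 236 236 236 236 236
 236 236 236 236 236] [249 249 249 250 249 250 253 255 121 106 100 134 148 100  86 120 140]
farL [0.4168 0.0781]
farR [0.6093 0.0324]
nearL [0.3985 0.0052]
nearR [ 0.5932 -0.0408]
hole [0.5038 0.0192]
```

Rail centre is about (0.504, 0.018), yaw -13.3°; the length and width check out and three methods agree within 2 mm. The sink is flush. Next, the narrow nut.

Request:
{"fn": "step_arm", "kwargs": {
  "rows": [
    {"angular":[0,0,0],"slide":[0.0892,-0.0353,0],"jaw":1},
    {"angular":[0,0,0],"slide":[0.0892,-0.0353,0],"jaw":1},
    {"angular":[0,0,0],"slide":[0.0892,-0.0353,0],"jaw":1},
    {"angular":[0,0,0],"slide":[0.0892,-0.0353,0],"jaw":1},
    {"angular":[0,0,0],"slide":[0.0892,-0.0353,0],"jaw":1},
    {"angular":[0,0,0],"slide":[0.0892,-0.0353,0],"jaw":1},
    {"angular":[0,0,0],"slide":[0.0892,-0.0353,0],"jaw":1}
  ]
}}

```text
time_s: 11.92
tool_pos: [0.4536, 0.2658, 0.2126]
tool_rot: [-180.0, -0.0, 76.5]
force: [0.6, -1.2, 0.8]
grip_width: 0.0872
grasp_force: 0.0
```

Request:
{"fn": "step_arm", "kwargs": {
  "rows": [
    {"angular":[0,0,-0.055],"slide":[0,0,0],"jaw":1},
    {"angular":[0,0,-0.055],"slide":[0,0,0],"jaw":1},
    {"angular":[0,0,-0.055],"slide":[0,0,0],"jaw":1},
    {"angular":[0,0,-0.055],"slide":[0,0,0],"jaw":1},
    {"angular":[0,0,-0.015],"slide":[0,0,0],"jaw":1},
    {"angular":[0,0,0],"slide":[0,0,0],"jaw":1},
    {"angular":[0,0,0],"slide":[0,0,0],"jaw":1}
  ]
}}

```text
time_s: 12.8
tool_pos: [0.4538, 0.2649, 0.2126]
tool_rot: [-180.0, -0.0, 118.9]
force: [-0.2, 1.4, -0.2]
grip_width: 0.0871
grasp_force: 0.0
```

Run:
```python
from h import *
o=env.get_obs(); c=env.camera_info('wrist'); im=snap('wrist','w8.png')
print(o['tool_pos'],o['tool_rot'],o['time_s'],o['qpos'])
import json;json.dump({k:np.array(v).tolist() for k,v in c.items()},open('w8.json','w'))
cv2.imwrite('pics/w8b.png',cv2.resize(im[50:300,130:400,::-1],None,fx=2.4,fy=2.4,interpolation=cv2.INTER_CUBIC))
print(proj(c,[.453,.266,.063]))
```

```text
[0.45376711 0.26489824 0.2126394 ] [-1.79986040e+02 -4.13465626e-03  1.18867504e+02] 12.8 [-49.3708856    2.38564747  16.76204043  99.68373827  -0.70823072
  78.04641576  -3.60819484]
[263.35369531 165.77131244]
```

View pics/w8b.png

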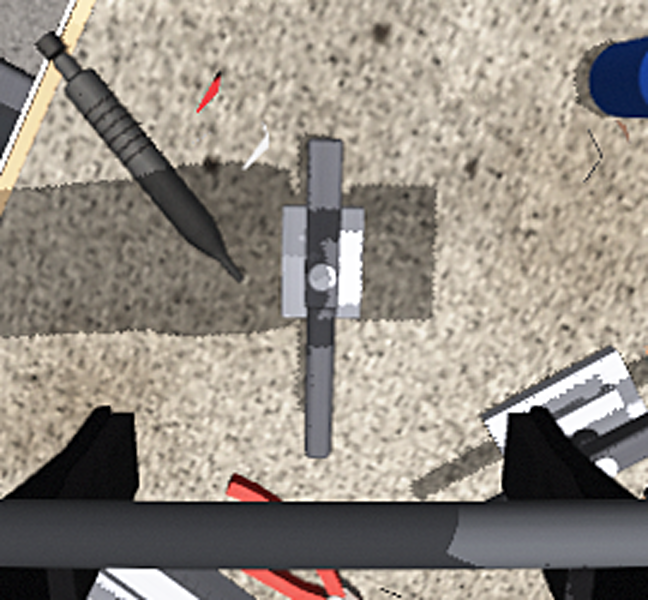

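The close view confirms the narrow nut, as no foot shows outside the collar. The pin is at crop (322,277), toe end (325,137), handle end (317,455).

Run:
```python
from h import *
import json
c=json.load(open('w8.json'))
P=[onz(c,130+u/2.4,50+v/2.4,z)[:2] for u,v,z in((322,277,.065),(325,137,.063),(317,457,.062))]
print(np.round(P,4)); d=P[1]-P[2]; print(np.linalg.norm(d),np.degrees(np.arctan2(d[1],d[0])))
u=d/np.linalg.norm(d); print('axis from handle',P[2]+.095*u,'from toe',P[1]-.062*u)
```

```text
[[0.4534 0.2672]
 [0.4242 0.3226]
 [0.4959 0.1852]]
0.15502304081371185 117.56509218574719
axis from handle [0.45196599 0.26941787] from toe [0.45288084 0.26766533]
```

Request:
{"fn": "step_arm", "kwargs": {
  "rows": [
    {"angular":[0,0,0.007],"slide":[0.004,0,0.075],"jaw":1},
    {"angular":[0,0,0],"slide":[0,0,0.075],"jaw":1},
    {"angular":[0,0,0],"slide":[0,0,0.075],"jaw":1},
    {"angular":[0,0,0],"slide":[0,0,0.075],"jaw":1},
    {"angular":[0,0,0],"slide":[0,0,0.039],"jaw":1},
    {"angular":[0,0,0],"slide":[0,0,0],"jaw":1}
  ]
}}

```text
time_s: 13.6
tool_pos: [0.4514, 0.2663, 0.0418]
tool_rot: [-179.8, 0.0, 117.7]
force: [-0.8, 0.8, 0.5]
grip_width: 0.0872
grasp_force: 0.0
```

Request:
{"fn": "step_arm", "kwargs": {
  "newtons": 35,
  "rows": [
    {"angular":[0,0,0],"slide":[0,0,0],"jaw":0.3},
    {"angular":[0,0,0],"slide":[0,0,0],"jaw":0},
    {"angular":[0,0,0],"slide":[0,0,0],"jaw":0},
    {"angular":[0,0,0],"slide":[0,0,0],"jaw":0},
    {"angular":[0,0,0],"slide":[0,0,0],"jaw":0},
    {"angular":[0,0,0],"slide":[0,0,0],"jaw":0}
  ]
}}

```text
time_s: 14.35
tool_pos: [0.4526, 0.2672, 0.0433]
tool_rot: [180.0, 0.0, 117.7]
force: [-1.0, -0.1, 0.8]
grip_width: 0.0351
grasp_force: 0.0
```

Request:
{"fn": "step_arm", "kwargs": {
  "rows": [
    {"angular":[0,0,0],"slide":[0,0,0],"jaw":0},
    {"angular":[0,0,0],"slide":[0,0,0],"jaw":0},
    {"angular":[0,0,0],"slide":[0,0,0],"jaw":0},
    {"angular":[0,0,0],"slide":[0,0,0],"jaw":0}
  ]
}}

```text
time_s: 14.85
tool_pos: [0.4526, 0.2672, 0.0433]
tool_rot: [180.0, -0.0, 117.7]
force: [0.1, -0.2, -0.2]
grip_width: 0.0016
grasp_force: 0.0
```

The fingers closed on nothing. I need to see why.

Run:
```python
from h import *
a=snap('wrist','w9.png')[:,:,::-1]; s=snap('scene','s9.png')[:,:,::-1]; t=snap('top','t9.png')[:,:,::-1]
o=np.zeros((600,800,3),np.uint8);o[:300,:400]=cv2.resize(a,(400,300))
o[:300,400:]=cv2.resize(s[80:260,120:360],(400,300),interpolation=cv2.INTER_CUBIC)
o[300:,:400]=cv2.resize(t[140:260,160:320],(400,300),interpolation=cv2.INTER_CUBIC)
cv2.imwrite('pics/m9.png',o)
```

```text
(no output)
```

View pics/m9.png

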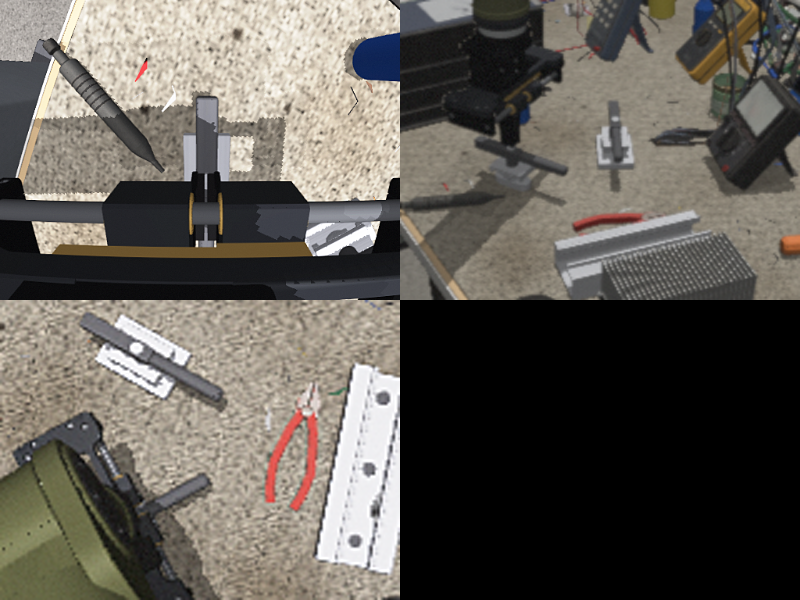

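The wrist view shows the fingers apparently either side of the bar at (205,190), with the nut undisturbed. The reported opening disagrees, so I'll check numerically from here on, without more pictures.

Run:
```python
from h import *
o=env.get_obs(); print({k:o[k] for k in('time_s','tool_pos','grip_width','grasp_force','force')})
c=env.camera_info('wrist'); s=env.camera_info('scene')
T=o['tool_pos']
for n,dz in(('tip',0),('grasp',.019),('body',.07)):
    print(n,proj(c,T+[0,0,dz]),proj(s,T+[0,0,dz]))
ax=np.array([.4532,.267]); x=np.array([-.463,.886])
for n,a,z in(('pin',0,.063),('toe',.062,.063),('handle',-.095,.062),('collar',0,.035)): 
    p=[*(ax+a*x),z]; print(n,proj(c,p),proj(s,p))
im=cv2.imread('pics/w9.png').max(2).astype(int)
for v in range(225,330,8): print(v,im[v,235:295])
```

```text
{'time_s': 15.0, 'tool_pos': array([0.45261134, 0.26725681, 0.04328715]), 'grip_width': 0.0005736283093390449, 'grasp_force': 0.0, 'force': array([-0.22829794,  0.18862731, -0.77829181])}
tip [263.8042235  217.81992266] [187.42238059 174.94377585]
grasp [263.88905855 229.84309731] [186.98296526 168.52389945]
body [264.22373735 277.42974062] [185.76271861 150.67074994]
pin [264.56704286 231.11327177] [187.23079949 168.25889458]
toe [265.08372437 125.38065709] [166.59900093 161.23093063]
handle [263.91446194 354.70708245] [220.5416529  179.94995343]
collar [264.36195399 213.90329726] [187.87230612 177.68388198]
225 [145 191 196 190 189 190 192 196 202 196 123   0  12  12  10  16  14  14
  16  22  20  20  21  19  21   8  57 159 214 177  70   9  17  23  21  20
  19  21  19  12  13  15  12  14  10   0  55 159 203 196 192 193 190 189
 191 193 194 180 176 187]
233 [ 15  14  15  13  14   9  14  15  13  17  16  13  13  16  16  11  14  17
  25  25  20  20  21  20  17  12  54 154 210 177  68   9  19  18  23  19
  20  22  22  17  11  14  14  13  18  12  15  22  16  13  15  11  12  13
  12  15  1
[... 2302 characters left out ...]
23  21  12   5   4 107 236 251
 255  45 109 119 131 140 147 152 151 154 153 151 150 152 154 153 149 138
 131 119  76 215 255 180  83 105 106 108 107 108 107 110 109 108 109 108
 109 110 110 106 109 107]
321 [107 106 109 107 108 108 109 107 105 105 109 108 108 107 109 108 108 107
 104 107 109 108 107 108 108 104 105 107 105 108 107 107 109 107 106 107
 109 107 106 109 107 106 107 107 108 106 108 108 109 106 108 107 109 106
 108 106 107 107 106 107]
329 [107 106 108 108 109 110 109 110 109 112 111 113 110 111 113 111 111 110
 112 111 115 114 109 111 114 112 112 112 113 113 115 113 113 114 110 111
 111 111 113 113 111 112 112 111 111 112 110 110 109 108 109 108 108 108
 109 108 106 107 107 106]
```

Run:
```python
from h import *
for f in('s9','scene0'):
    im=cv2.imread(f'pics/{f}.png').max(2).astype(int); print(f)
    for v in range(146,192,2): print(v,' '.join('%3d'%k for k in im[v,164:214:2]))
```

```text
s9
146  27  33  36  35  34  37  25  27  29  55  62  55  77  30  32  69  74 120 137 138 145 136 134 130 140
148  26  28  30  27  30  27  56  30  55  58  41  52  41  26  58  79  75 116 136 140 139 131 130 139 132
150  23  22  25  27  24  25  32  61  55  37  21  15  27  21  69  80  76  80 125 132 125 127 138 137 136
152  19  13  20  15  13  15  25  49  32  20  18  20  26  19  72  82  77 119 124 132 131 138 140 133 136
154  20  18  22  27  19  18  35  77  21  19  14  19  25  24  63  68 120 129 126 130 129 133 131 132 128
156  18  22  14  22  41  21  33 115  31  23  22  22  23  25 111 129 128 134 102 104 121 123 121 123 125
158  71  45  23  22  21  22  38 125  53  21  15  20  21  26 112 130 123 131 131 123 115 125 116 127 129
160 136 135 100  57  43  27  51 125  60  18  23  15  18  22 110 134 134 125 125 125 122 125 124 127 128
162 141 106  89  85 109  95 128 137  72  21  15  16  27  20 111 133 133 130 134 132 134 128 125 127 133
164 107  68  81  66  56  56  69 102  75  20  21  18  15  26  98 124 125 135 137 134 126 123 123 121 127
166 116  46  46  45  52  54  53  51  47  31  23  18  29  
[... 2993 characters left out ...]
 181 153 132 106  60  46  42  62 114 154 123  65  47  48  57  70  78  84  90
180 125 125 120 138 122 104 125 171 183 182 145 109  88 101 104 112 153 120  71  80  55  48  44  56  70
182 126 124 107 105 114  93  98  93  97 153 175 183 182 177 137 113  86  80 128 145 138 120  79  56  48
184 122 100  72  71  78  78  93 100  92  84  88 108 162 177 178 116  86 135 145 144 135 145 140 139 124
186 137 135 105  82  85  79  70  86  97  87  81  81  78  92  89  80 105 131 133 132 136 144 142 147 143
188 143 132 134 126 127  94  80  77  83  82  83  85  90  98  81  97 103 109 132 144 141 143 138 134 139
190 145 136 128 139 134 121  79  73  77  80  81  83  84  93  98 100  94  72  98 138 134 135 136 137 132
```

The scene pixels show the shut fingertips ending right at the bar's top (row 167, z about 0.065), so the real tips sit about 20 mm above the reported TCP. I reopen, go 19 mm lower and close, with the opening as a check: 16 mm means bar, 40 mm means collar.

Request:
{"fn": "step_arm", "kwargs": {
  "rows": [
    {"angular":[0,0,0],"slide":[0,0,-0.01],"jaw":0.65},
    {"angular":[0,0,0],"slide":[0,0,0],"jaw":0.65},
    {"angular":[0,0,0],"slide":[0,0,0],"jaw":0.65},
    {"angular":[0,0,0],"slide":[0,0,0],"jaw":0.65},
    {"angular":[0,0,0],"slide":[0,0,0],"jaw":0.65},
    {"angular":[0,0,0],"slide":[0,0,0],"jaw":0.65},
    {"angular":[0,0,0],"slide":[0,0,0],"jaw":0.65}
  ]
}}

```text
time_s: 15.88
tool_pos: [0.4526, 0.2672, 0.0482]
tool_rot: [180.0, -0.0, 117.7]
force: [0.5, 0.2, -0.2]
grip_width: 0.0551
grasp_force: 0.0
```

Request:
{"fn": "step_arm", "kwargs": {
  "rows": [
    {"angular":[0,0,0],"slide":[0,0,0.018],"jaw":0.65},
    {"angular":[0,0,0],"slide":[0,0,0.018],"jaw":0.65},
    {"angular":[0,0,0],"slide":[0,0,0.012],"jaw":0.65},
    {"angular":[0,0,0],"slide":[0,0,0],"jaw":0},
    {"angular":[0,0,0],"slide":[0,0,0],"jaw":0},
    {"angular":[0,0,0],"slide":[0,0,0],"jaw":0},
    {"angular":[0,0,0],"slide":[0,0,0],"jaw":0},
    {"angular":[0,0,0],"slide":[0,0,0],"jaw":0},
    {"angular":[0,0,0],"slide":[0,0,0],"jaw":0},
    {"angular":[0,0,0],"slide":[0,0,0],"jaw":0}
  ]
}}

```text
time_s: 17.12
tool_pos: [0.4529, 0.2674, 0.0245]
tool_rot: [180.0, -0.0, 117.7]
force: [-0.2, 0.1, 1.0]
grip_width: 0.0156
grasp_force: 35.0
```

Grip on the bar is confirmed (15.6 mm, 35 N). Lift, carry, and align with the slot.

Request:
{"fn": "step_arm", "kwargs": {
  "rows": [
    {"angular":[0,0,0],"slide":[0,0,-0.03],"jaw":0},
    {"angular":[0,0,0],"slide":[0,0,-0.07],"jaw":0},
    {"angular":[0,0,0],"slide":[0,0,-0.08],"jaw":0},
    {"angular":[0,0,0],"slide":[0,0,-0.07],"jaw":0},
    {"angular":[0,0,0],"slide":[-0.0815,-0.0235,0],"jaw":0},
    {"angular":[0,0,0],"slide":[-0.0815,-0.0235,0],"jaw":0},
    {"angular":[0,0,0],"slide":[-0.0815,-0.0235,0],"jaw":0},
    {"angular":[0,0,0],"slide":[-0.0815,-0.0235,0],"jaw":0},
    {"angular":[0,0,0],"slide":[-0.0815,-0.0235,0],"jaw":0},
    {"angular":[0,0,0],"slide":[-0.0815,-0.0235,0],"jaw":0}
  ]
}}

```text
time_s: 18.38
tool_pos: [0.5032, 0.0165, 0.1494]
tool_rot: [-180.0, -0.0, 117.7]
force: [1.3, 0.5, -4.8]
grip_width: 0.0156
grasp_force: 35.0
```

Request:
{"fn": "step_arm", "kwargs": {
  "rows": [
    {"angular":[0,0,-0.0546],"slide":[0,0,0],"jaw":0},
    {"angular":[0,0,-0.0546],"slide":[0,0,0],"jaw":0},
    {"angular":[0,0,-0.0546],"slide":[0,0,0],"jaw":0},
    {"angular":[0,0,-0.0546],"slide":[0,0,0],"jaw":0},
    {"angular":[0,0,-0.0546],"slide":[0,0,0],"jaw":0},
    {"angular":[0,0,0],"slide":[0,0,0],"jaw":0},
    {"angular":[0,0,0],"slide":[0,0,0],"jaw":0}
  ]
}}

```text
time_s: 19.25
tool_pos: [0.5035, 0.0179, 0.1493]
tool_rot: [180.0, -0.0, 166.7]
force: [-0.2, -0.4, -5.5]
grip_width: 0.0152
grasp_force: 35.0
```

Run:
```python
from h import *
o=env.get_obs(); print({k:o[k] for k in('time_s','tool_pos','tool_rot','grip_width','grasp_force','force','qpos')})
T=o['tool_pos']; y=np.radians(o['tool_rot'][2])
d=np.array([.5042,.0182])-T[:2]; print('tx,ty units',(d@[np.cos(y),np.sin(y)])/.5,(d@[np.sin(y),-np.cos(y)])/.5)
# bar in wrist picture: tilt / yaw relative to the gripper
c=env.camera_info('wrist'); im=snap('wrist','w10.png'); g=im.max(2).astype(int)
for r in range(60,230,15): print(r,' '.join('%3d'%k for k in g[r,236:296:2]))
```

```text
{'time_s': 19.25, 'tool_pos': array([0.50354334, 0.01793659, 0.14925839]), 'tool_rot': array([ 1.79998505e+02, -3.04368937e-02,  1.66696151e+02]), 'grip_width': 0.015184713334902364, 'grasp_force': 34.98459219932556, 'force': array([-0.18708901, -0.40225209, -5.48904537]), 'qpos': array([-33.77263926,   1.67151443,  29.44610126, 107.89587636,
        -0.88195963,  70.67911316,  72.65141128])}
tx,ty units -0.0011568451692067102 0.0008148939350161196
60 140 155 143 172 175 163 143 117 158 243 217 191 192 247 235 222 200 205 231 233 190 216 215 203 209 214 216 222 198 173
75 226 226 230 232 188 232 123 214 203 235 230 253 255 255 255 255 255 255 255 255 255 212 179 255 251 255 255 255 255 255
90 225 227 227 233 158 231 181 210 204 205 231 229 233 242 227 255 255 255 255 255 197 211 208 255 252 255 255 255 255 255
105 226 228 225 230 226 230 197 213 202 211 229 228 235 245 210 243 236 229 255 255 255 207 215 255 250 255 255 255 255 255
120 226 228 225 227 218 232 215 213 202 207 203 204 208 212 206 206 209 213 203 201 205 210 235 255 216 255 255 255 255 255
135 202 201 199 203 185 195  45  76  82  83  81  81  79  78  79  81  80  82  81  81  82  66 138 211 199 202 199 206 202 202
150 201 200 204 199 200 200  34  75  82  83  83  79  80  78  80  80  78  80  82  81  78  60 144 212 191 198 196 194 255 255
165 202 203 202 197 197 183  66  75  81  82  80  80  78  77  78  78  80  80  82  80  79  53 165 214 187 197 197 255 255 255
180 113 114 116 113 110 115  51  75  83  79  81  78  77  76  77  78  77  80  81  79  75  57 106  98  98  95  96  95  96  94
195 189 188 194 195 195 196  85  72  82  81  78  79  78  78  78  79  78  79  79  80  71  77 201 189 189 191 188 186 188 186
210 185 188 193 192 192 195 122  69  80  79  79  75  75  77  76  75  76  77  80  80  70 102 197 189 189 190 188 186 187 180
225  13  16  17  21  18  20  32  73  78  78  81  76  74  78  75  76  77  79  77  80  71  40  18  22  21  15  13  14  12  50
```

Run:
```python
from h import *
c=env.camera_info('wrist'); g=cv2.imread('pics/w10.png').min(2).astype(float)
for a,b in((72,84),(84,96),(96,108),(108,118),(140,160),(200,220)): print(a,' '.join('%d:%d'%(u,k) for u,k in zip(range(215,312),np.median(g[a:b,215:312],0))))
rc=np.array([.5042,.0182]);t=np.radians(-13.3);ex=np.array([np.cos(t),np.sin(t)]);ey=np.array([-ex[1],ex[0]])
for ax in(-.03,-.06):
  for n,yy,z in(('lip+',.038,.038),('r+o',.0185,.044),('r+i',.0145,.044),('r-i',-.0145,.044),('r-o',-.0185,.044),('lip-',-.038,.038)):
    print(ax,n,proj(c,[*(rc+ax*ex+yy*ey),z]).round(1))
```

```text
72 215:140 216:139 217:136 218:132 219:130 220:133 221:128 222:111 223:155 224:219 225:222 226:224 227:219 228:217 229:217 230:217 231:214 232:213 233:217 234:219 235:216 236:214 237:221 238:216 239:217 240:220 241:226 242:223 243:218 244:182 245:219 246:221 247:214 248:124 249:167 250:199 251:195 252:193 253:193 254:197 255:213 256:221 257:218 258:218 259:253 260:255 261:255 262:255 263:255 264:255 265:255 266:255 267:255 268:255 269:255 270:255 271:255 272:255 273:255 274:255 275:255 276:255 277:187 278:197 279:177 280:167 281:255 282:255 283:255 284:248 285:254 286:255 287:255 288:255 289:255 290:255 291:255 292:255 293:255 294:255 295:255 296:255 297:255 298:255 299:255 300:255 301:255 302:255 303:255 304:255 305:237 306:160 307:166 308:178 309:190 310:193 311:194
84 215:129 216:121 217:123 218:127 219:128 220:132 221:125 222:119 223:101 224:212 225:218 226:222 227:220 228:216 229:217 230:216 231:214 232:211 233:215 234:218 235:218 236:212 237:218 238:217 239:214 240:217 241:223 242:224 243:213 244:177 245:214 246:221 247:219 248:169 249:147 250:200 251:195 252:193 253:193 254:20
[... 3065 characters left out ...]
8:71 259:71 260:71 261:71 262:72 263:72 264:71 265:71 266:71 267:72 268:71 269:73 270:73 271:74 272:75 273:75 274:74 275:72 276:65 277:50 278:95 279:169 280:186 281:179 282:178 283:177 284:179 285:180 286:179 287:178 288:177 289:175 290:175 291:176 292:178 293:177 294:171 295:175 296:255 297:255 298:255 299:255 300:255 301:255 302:246 303:186 304:197 305:197 306:196 307:196 308:196 309:209 310:198 311:187
-0.03 lip+ [303.1 146.5]
-0.03 r+o [283.3 147.4]
-0.03 r+i [279.1 147.4]
-0.03 r-i [248.6 147.4]
-0.03 r-o [244.4 147.4]
-0.03 lip- [224.6 146.4]
-0.06 lip+ [304.1 115. ]
-0.06 r+o [283.9 115.3]
-0.06 r+i [279.6 115.3]
-0.06 r-i [248.2 115.2]
-0.06 r-o [243.9 115.2]
-0.06 lip- [223.7 114.9]
```

The ridge edges match the prediction to 0.5 px, so I correct by +0.8 mm in tool y and insert.

Request:
{"fn": "step_arm", "kwargs": {
  "rows": [
    {"angular":[0,0,0],"slide":[-0.001,0.0016,0.05],"jaw":0},
    {"angular":[0,0,0],"slide":[0,0,0.06],"jaw":0},
    {"angular":[0,0,0],"slide":[0,0,0.036],"jaw":0},
    {"angular":[0,0,0],"slide":[0,0,0],"jaw":0}
  ]
}}

```text
time_s: 19.8
tool_pos: [0.5034, 0.0185, 0.0751]
tool_rot: [-179.9, -0.2, 166.8]
force: [0.5, -0.1, -4.1]
grip_width: 0.0154
grasp_force: 35.0
```

Request:
{"fn": "step_arm", "kwargs": {
  "rows": [
    {"angular":[0,0,0],"slide":[0,0,0.012],"jaw":0},
    {"angular":[0,0,0],"slide":[0,0,0.012],"jaw":0}
  ]
}}

```text
time_s: 20.05
tool_pos: [0.5055, 0.0189, 0.0649]
tool_rot: [179.9, 0.1, 166.9]
force: [0.5, 0.3, -3.8]
grip_width: 0.0156
grasp_force: 35.0
```

Request:
{"fn": "step_arm", "kwargs": {
  "rows": [
    {"angular":[0,0,0],"slide":[0,0,0.012],"jaw":0},
    {"angular":[0,0,0],"slide":[0,0,0.012],"jaw":0}
  ]
}}

```text
time_s: 20.3
tool_pos: [0.5047, 0.0187, 0.0521]
tool_rot: [180.0, 0.0, 166.9]
force: [0.7, -0.1, -4.3]
grip_width: 0.0152
grasp_force: 35.0
```

Request:
{"fn": "step_arm", "kwargs": {
  "rows": [
    {"angular":[0,0,0],"slide":[0,0,0.007],"jaw":0},
    {"angular":[0,0,0],"slide":[0,0,0.005],"jaw":0},
    {"angular":[0,0,0],"slide":[0,0,0],"jaw":0}
  ]
}}

```text
time_s: 20.68
tool_pos: [0.5045, 0.0186, 0.0461]
tool_rot: [-180.0, -0.0, 166.9]
force: [-1.1, 0.2, -4.7]
grip_width: 0.0156
grasp_force: 35.0
```

Request:
{"fn": "step_arm", "kwargs": {
  "rows": [
    {"angular":[0,0,0],"slide":[0,0,0],"jaw":0.6},
    {"angular":[0,0,0],"slide":[0,0,0],"jaw":0.6},
    {"angular":[0,0,0],"slide":[0,0,0],"jaw":0.6},
    {"angular":[0,0,0],"slide":[0,0,0],"jaw":0.6},
    {"angular":[0,0,0],"slide":[0,0,0],"jaw":0.6},
    {"angular":[0,0,0],"slide":[0,0,-0.06],"jaw":0.6},
    {"angular":[0,0,0],"slide":[0,0,-0.08],"jaw":0.6},
    {"angular":[0,0,0],"slide":[0,0,0],"jaw":0.6}
  ]
}}

```text
time_s: 21.68
tool_pos: [0.5072, 0.0189, 0.1194]
tool_rot: [179.8, 0.3, 166.9]
force: [0.8, 0.2, -0.7]
grip_width: 0.0522
grasp_force: 0.0
```

Run:
```python
from h import *
o=env.get_obs(); print({k:o[k] for k in('time_s','tool_pos','tool_rot','grip_width')})
c=env.camera_info('wrist'); im=snap('wrist','w11.png').max(2).astype(np.uint8)
m=((im<110)).astype(np.uint8); m[222:]=0; m[:,:235]=0; m[:,300:]=0; m[:95]=0
for r in range(100,222,15):
    u=np.where(m[r])[0]; print(r,(u.min(),u.max(),len(u)) if len(u) else None)
```

```text
{'time_s': 21.675, 'tool_pos': array([0.50724471, 0.01890291, 0.11942365]), 'tool_rot': array([179.82361976,   0.3309916 , 166.8611524 ]), 'grip_width': 0.052239415620258946}
100 (np.int64(260), np.int64(263), 4)
115 (np.int64(252), np.int64(272), 21)
130 (np.int64(246), np.int64(272), 27)
145 (np.int64(252), np.int64(272), 21)
160 (np.int64(252), np.int64(272), 21)
175 (np.int64(252), np.int64(272), 21)
190 (np.int64(252), np.int64(272), 15)
205 (np.int64(253), np.int64(272), 15)
220 (np.int64(254), np.int64(270), 17)
```

The nut stands in the slot. Now the gripper turns half around for the joint range, then regrips.

Request:
{"fn": "step_arm", "kwargs": {
  "rows": [
    {"angular":[0,0,0.0556],"slide":[0,0,0],"jaw":0.6},
    {"angular":[0,0,0.0556],"slide":[0,0,0],"jaw":0.6},
    {"angular":[0,0,0.0556],"slide":[0,0,0],"jaw":0.6},
    {"angular":[0,0,0.0556],"slide":[0,0,0],"jaw":0.6},
    {"angular":[0,0,0.0556],"slide":[0,0,0],"jaw":0.6},
    {"angular":[0,0,0.0556],"slide":[0,0,0],"jaw":0.6},
    {"angular":[0,0,0.0556],"slide":[0,0,0],"jaw":0.6},
    {"angular":[0,0,0.0556],"slide":[0,0,0],"jaw":0.6},
    {"angular":[0,0,0.0556],"slide":[0,0,0],"jaw":0.6}
  ]
}}

```text
time_s: 22.85
tool_pos: [0.5036, 0.0185, 0.1149]
tool_rot: [-179.9, 0.1, 76.5]
force: [-0.4, -0.5, 0.9]
grip_width: 0.0524
grasp_force: 0.0
```

Request:
{"fn": "step_arm", "kwargs": {
  "rows": [
    {"angular":[0,0,0.0556],"slide":[0,0,0],"jaw":0.6},
    {"angular":[0,0,0.0556],"slide":[0,0,0],"jaw":0.6},
    {"angular":[0,0,0.0556],"slide":[0,0,0],"jaw":0.6},
    {"angular":[0,0,0.0556],"slide":[0,0,0],"jaw":0.6},
    {"angular":[0,0,0.0556],"slide":[0,0,0],"jaw":0.6},
    {"angular":[0,0,0.0556],"slide":[0,0,0],"jaw":0.6},
    {"angular":[0,0,0.0556],"slide":[0,0,0],"jaw":0.6},
    {"angular":[0,0,0.0556],"slide":[0,0,0],"jaw":0.6},
    {"angular":[0,0,0.0556],"slide":[0,0,0],"jaw":0.6},
    {"angular":[0,0,0],"slide":[0,0,0],"jaw":0.6}
  ]
}}

```text
time_s: 24.1
tool_pos: [0.5037, 0.0186, 0.1151]
tool_rot: [179.9, 0.1, -13.2]
force: [0.3, 1.0, -1.1]
grip_width: 0.0522
grasp_force: 0.0
```

Run:
```python
from h import *
o=env.get_obs(); print({k:o[k] for k in('time_s','tool_pos','tool_rot','grip_width','qpos')})
T=o['tool_pos']; y=np.radians(o['tool_rot'][2]); d=np.array([.5047,.0188])-T[:2]
print('units',(d@[np.cos(y),np.sin(y)])/.5,(d@[np.sin(y),-np.cos(y)])/.5)
```

```text
{'time_s': 24.1, 'tool_pos': array([0.50373626, 0.01856709, 0.1151221 ]), 'tool_rot': array([ 1.79943044e+02,  9.87068901e-02, -1.31725145e+01]), 'grip_width': 0.052166859236542906, 'qpos': array([ -40.19926812,    3.73583942,   36.62158278,  110.39831691,
         -2.39656462,   66.7310556 , -105.85697093])}
units 0.00177061388264012 -0.0008928087579186943
```

Request:
{"fn": "step_arm", "kwargs": {
  "rows": [
    {"angular":[0,0,0],"slide":[0.0018,-0.0009,0.05],"jaw":0.6},
    {"angular":[0,0,0],"slide":[0,0,0.05],"jaw":0.6},
    {"angular":[0,0,0],"slide":[0,0,0.037],"jaw":0.6},
    {"angular":[0,0,0],"slide":[0,0,0],"jaw":0.6},
    {"angular":[0,0,0],"slide":[0,0,0],"jaw":0.6}
  ]
}}

```text
time_s: 24.72
tool_pos: [0.5059, 0.0188, 0.0482]
tool_rot: [-180.0, -0.0, -13.2]
force: [-0.1, 0.3, 0.9]
grip_width: 0.052
grasp_force: 0.0
```

Request:
{"fn": "step_arm", "kwargs": {
  "newtons": 20,
  "rows": [
    {"angular":[0,0,0],"slide":[0,0,0],"jaw":0},
    {"angular":[0,0,0],"slide":[0,0,0],"jaw":0},
    {"angular":[0,0,0],"slide":[0,0,0],"jaw":0},
    {"angular":[0,0,0],"slide":[0,0,0],"jaw":0},
    {"angular":[0,0,0],"slide":[0,0,0],"jaw":0},
    {"angular":[0,0,0],"slide":[0,0,0],"jaw":0},
    {"angular":[0,0,0],"slide":[0,0,0],"jaw":0}
  ]
}}

```text
time_s: 25.6
tool_pos: [0.5056, 0.0188, 0.0478]
tool_rot: [180.0, -0.0, -13.3]
force: [0.5, -0.8, 1.7]
grip_width: 0.0154
grasp_force: 20.0
```

Request:
{"fn": "step_arm", "kwargs": {
  "rows": [
    {"angular":[0,0,-0.03],"slide":[0,0,0],"jaw":0},
    {"angular":[0,0,-0.04],"slide":[0,0,0],"jaw":0},
    {"angular":[0,0,-0.04],"slide":[0,0,0],"jaw":0}
  ]
}}

```text
time_s: 25.98
tool_pos: [0.5057, 0.0191, 0.0478]
tool_rot: [-180.0, -0.0, 6.8]
force: [-0.2, 0.9, 0.9]
grip_width: 0.0156
grasp_force: 20.0
```

Request:
{"fn": "step_arm", "kwargs": {
  "rows": [
    {"angular":[0,0,-0.04],"slide":[0,0,0],"jaw":0},
    {"angular":[0,0,-0.04],"slide":[0,0,0],"jaw":0},
    {"angular":[0,0,-0.04],"slide":[0,0,0],"jaw":0},
    {"angular":[0,0,-0.04],"slide":[0,0,0],"jaw":0}
  ]
}}

```text
time_s: 26.48
tool_pos: [0.5057, 0.0191, 0.0478]
tool_rot: [-180.0, -0.0, 35.5]
force: [0.6, -0.1, 0.6]
grip_width: 0.0156
grasp_force: 20.0
```

Request:
{"fn": "step_arm", "kwargs": {
  "rows": [
    {"angular":[0,0,-0.04],"slide":[0,0,0],"jaw":0},
    {"angular":[0,0,-0.04],"slide":[0,0,0],"jaw":0},
    {"angular":[0,0,-0.04],"slide":[0,0,0],"jaw":0},
    {"angular":[0,0,-0.04],"slide":[0,0,0],"jaw":0}
  ]
}}

```text
time_s: 26.98
tool_pos: [0.5057, 0.0187, 0.0477]
tool_rot: [180.0, 0.0, 64.3]
force: [-0.4, -1.1, -0.5]
grip_width: 0.0155
grasp_force: 20.0
```

Request:
{"fn": "step_arm", "kwargs": {
  "rows": [
    {"angular":[0,0,-0.04],"slide":[0,0,0],"jaw":0},
    {"angular":[0,0,-0.0294],"slide":[0,0,0],"jaw":0},
    {"angular":[0,0,0],"slide":[0,0,0],"jaw":0},
    {"angular":[0,0,0],"slide":[0,0,0],"jaw":0}
  ]
}}

```text
time_s: 27.48
tool_pos: [0.505, 0.0189, 0.0472]
tool_rot: [-179.9, 0.0, 76.5]
force: [-0.3, -1.2, -4.0]
grip_width: 0.0155
grasp_force: 20.0
```

The nut's weight now hangs in the grip over the grooves. I lower it by 5 mm to seat, then release.

Request:
{"fn": "step_arm", "kwargs": {
  "rows": [
    {"angular":[0,0,0],"slide":[0,0,0.004],"jaw":0},
    {"angular":[0,0,0],"slide":[0,0,0.005],"jaw":0},
    {"angular":[0,0,0],"slide":[0,0,0],"jaw":0}
  ]
}}

```text
time_s: 27.85
tool_pos: [0.5055, 0.0189, 0.0431]
tool_rot: [-180.0, 0.0, 76.6]
force: [-0.6, 0.1, -5.1]
grip_width: 0.0153
grasp_force: 20.0
```

Request:
{"fn": "step_arm", "kwargs": {
  "rows": [
    {"angular":[0,0,0],"slide":[0,0,0],"jaw":0.5},
    {"angular":[0,0,0],"slide":[0,0,0],"jaw":0.5},
    {"angular":[0,0,0],"slide":[0,0,0],"jaw":0.5},
    {"angular":[0,0,0],"slide":[0,0,0],"jaw":0.5},
    {"angular":[0,0,0],"slide":[0,0,-0.05],"jaw":0.5},
    {"angular":[0,0,0],"slide":[0,0,-0.1],"jaw":0.5},
    {"angular":[0,0,0],"slide":[0,0,-0.1],"jaw":0.5},
    {"angular":[0,0,0],"slide":[0,0,0],"jaw":0.5},
    {"angular":[0,0,0],"slide":[0,0,0],"jaw":0.5}
  ]
}}

```text
time_s: 28.98
tool_pos: [0.5053, 0.0189, 0.1679]
tool_rot: [-180.0, -0.0, 76.6]
force: [0.4, -0.1, -0.2]
grip_width: 0.0435
grasp_force: 0.0
```

Run:
```python
from h import *
o=env.get_obs(); print({k:o[k] for k in('time_s','tool_pos','tool_rot','grip_width')})
c=env.camera_info('wrist'); im=snap('wrist','w12.png')
import json;json.dump({k:np.array(v).tolist() for k,v in c.items()},open('w12.json','w'))
rc=np.array([.5045,.0186]);t=np.radians(-103.3);ex=np.array([np.cos(t),np.sin(t)])
for z0 in(.015,.020):
  for n,a,z in(('pin',0,.065),('toe',.062,.063),('handle',-.095,.062)): print(z0,n,proj(c,[*(rc+a*ex),z+z0]).round(1))
g=im.max(2); m=(g<110).astype(np.uint8)
for r in range(20,226,10):
    u=np.where(m[r,230:300])[0]+230; print(r,' '.join('%3d'%k for k in g[r,240:290:2]))
```

```text
{'time_s': 28.975, 'tool_pos': array([0.50529321, 0.01892077, 0.16792447]), 'tool_rot': array([-1.79984075e+02, -1.36960538e-02,  7.66101034e+01]), 'grip_width': 0.04349581036985494}
0.015 pin [262.7 182.1]
0.015 toe [262.7 242.2]
0.015 handle [262.6  73.9]
0.02 pin [262.7 183.5]
0.02 toe [262.7 244.5]
0.02 handle [262.6  73.6]
20 232 214 152 226 217 206 211 221 234 240 228 202 187 205 220 217 206 220 225 247 222 220 221 214 188
30 217 213 230 193 191 231 232 222 235 223 213 225 218 197 221 227 214 211 230 210 229 232 234 232 183
40 179 219 231 159 181 219 217 217 235 231 220 234 236 224 237 215 229 230 214 215 238 239 228 216 231
50 229 218 190 202 214 215 205 209 233 224 215 206 217 227 231 206 231 221 207 208 203 216 229 226 226
60 208 211 203 226 181 219 229 193 136 192 203 193 203 205 207 224 198 195 196 202 238 188 248 246 246
70 166 204 229 238 218 176 147 105  90 179 220 216 232 227 211 208 223 177 228 236 177 198 240 218 222
80 131 136 117 102 122 130 229 255  91 112 146 140 149 149 138  96 254 249 249 250 250 248 249 226 220
90 215 203 185 191 195 233 105 121  69 111 144 14
[... 705 characters left out ...]
 179 187 119  56  65  82  86  77  58  51 190 183 180 179 175 178 155 189 187
170 205 208 165 178 178 180 176 164  60  74  71  68  69  65  78  76 138 187 181 180 176 165 208 205 204
180 209 209 219 202 201 206 206 168  45 178 183 179 176 190 214  59 112 202 177 178 173 169 184 183 182
190 194 196 160 202 199 202 203 167  63  86  75  96  98  79  82  77 148 207 206 202 199 185 196 200 202
200 199 198 209 195 192 197 199 189  62  86  81  81  82  80  84  75 157 201 202 196 196 188 204 201 201
210 114  60  49 158  76  57 163  87  68  83  83  81  77  82  81  81  49  95 129  45  77 160  49  55 223
220  96 129  50 139 140  53 150 147  61  81  82  78  80  79  85  80  28 143 229  31 160 129  44 122 129
```

Request:
{"fn": "step_arm", "kwargs": {
  "rows": [
    {"angular":[0,0,0],"slide":[0,0,-0.1],"jaw":0.5},
    {"angular":[0,0,0],"slide":[0.05,0,-0.1],"jaw":0.5},
    {"angular":[0,0,0],"slide":[0.09,-0.02,0],"jaw":0.5},
    {"angular":[0,0,0],"slide":[0.09,-0.03,0],"jaw":0.5},
    {"angular":[0,0,0],"slide":[0.09,-0.03,0],"jaw":0.5},
    {"angular":[0,0,0],"slide":[0.09,-0.03,0],"jaw":0.5},
    {"angular":[0,0,0],"slide":[0.09,-0.03,0],"jaw":0.5},
    {"angular":[0,0,0],"slide":[0.09,-0.03,0],"jaw":0.5},
    {"angular":[0,0,0],"slide":[0,0,0],"jaw":0.5}
  ]
}}

```text
time_s: 30.15
tool_pos: [0.4882, 0.3301, 0.2652]
tool_rot: [-179.8, 0.1, 77.1]
force: [-0.3, -0.6, 0.2]
grip_width: 0.0436
grasp_force: 0.0
```

Run:
```python
from h import *
import json
o=env.get_obs(); print(o['tool_pos'],o['time_s'])
snap('top','t13.png'); snap('scene','s13.png')
ct=env.camera_info('top'); cs=env.camera_info('scene')
im=cv2.imread('pics/t13.png'); g=im.max(2).astype(int)
rc=np.array([.5045,.0186])
for yaw in(-103.3,):
  t=np.radians(yaw);ex=np.array([np.cos(t),np.sin(t)])
  for z0 in(.015,.020):
    for n,a,z in(('pin',0,.065),('toe',.062,.063),('handle',-.095,.062)): print(z0,n,'top',proj(ct,[*(rc+a*ex),z+z0]).round(1),'scene',proj(cs,[*(rc+a*ex),z+z0]).round(1))
s=cv2.imread('pics/s13.png'); gs=s.max(2).astype(int)
h=proj(cs,[*(rc-.095*ex),.077]).astype(int); p=proj(cs,[*rc,.08]).astype(int);q=proj(cs,[*(rc+.062*ex),.078]).astype(int)
for n,k in(('handle',h),('pin',p),('toe',q)):
    print(n,k)
    for v in range(k[1]-12,k[1]+14): print(v,' '.join('%3d'%x for x in gs[v,k[0]-14:k[0]+15]))
```

```text
[0.48821187 0.33012041 0.26517074] 30.15
0.015 pin top [310.9 205.8] scene [263.3 209.9]
0.015 toe top [336.3 211.3] scene [274.6 228.8]
0.015 handle top [271.9 197.5] scene [247.8 186.1]
0.02 pin top [311.2 205.7] scene [263.4 208. ]
0.02 toe top [336.7 211.3] scene [274.7 226.9]
0.02 handle top [272.  197.4] scene [247.8 184.3]
handle [247 186]
174 146 148 141 141 144 136 179 187 143 113 112 121 115 108 102  73  60  62  64  64  75 119 132 140 177 193 185 159 147
175 144 144 140 137 134 124 176 188 158 140 142 162 144 115 105  70  48  50  47  53  89 167 185 188 192 195 189 158 141
176 146 142 139 135 131 119 173 191 187 188 187 189 177 134 107  75  54  48  52  67 107 173 193 195 193 195 187 155 143
177 145 143 143 144 135 115 166 184 186 185 186 184 172 133 108  92  75  71  77 106 138 172 182 181 181 182 176 143 138
178 150 150 151 148 145 115 135 145 145 146 142 137 129 112 101 100  98  97 103 114 120 125 121 119 114 114 112 119 136
179 144 144 143 142 139 108  96  97  97  97 100  98  93  93  90  90  91  88  90  93  96  97  94  93  95  91  93 114 134
180 136 133 134 137 134 113  95
[... 7936 characters left out ...]
  83 144 114  71  76  81  67  62  74  76  67  72  95  80  76  92  80  75 105  92  70  80  94  75  80
237  76  76 125 102  70  85  99  78  67  89  80  69  81 109  86  78 134 108  70  90 110  84  70  92  84  70  88  90  75
238  90  73  74  90  77  69  97  87  69  71  86  75  79 134 105  71  88 100  79  82 143 111  71  86 112  85  72 115  96
239 113  97  71  85  99  77  66  93  83  66  85  82  69  77  92  79  73 107  92  69  86  95  75  78 139 109  73  83 101
240  87 109  86  77 131 108  72  87 107  83  69  95  88  73  85 101  79  71  94  84  71  86  86  71  81  94  79  73 104
241  78 132 107  71  85 110  85  79 136 109  71  84 111  86  81 134 107  72  91 112  85  76 113  94  71  91 109  84  71
```

Scene pixels match the locked height: pin at row 210.2 against 209.9 predicted locked and 208.0 unlocked, toe edge at row 229.5 against 228.8 and 226.9. One last check that the sink, bottle and wide nut have not moved, then sign off.

Run:
```python
from h import *
A=[cv2.imread(f'pics/{n}.png').max(2).astype(int) for n in('t7','t13')]
for r in(185,195,222,232): print(r,[np.argmax(a[r,320:345]<130)+320 for a in A])
s=[cv2.imread(f'pics/{n}.png') for n in('scene0','s13')]
d=np.abs(s[0].astype(int)-s[1]).max(2)
for n,b in(('bottle',(110,156,180,200)),('wide',(140,182,236,262))): print(n,(d[b[0]:b[1],b[2]:b[3]]>60).mean())
ok=all(abs(np.argmax(A[0][r,320:345]<130)-np.argmax(A[1][r,320:345]<130))<=1 for r in(185,195,222,232))
print(ok)
if ok: print(env.sign_off())
```

```text
185 [np.int64(329), np.int64(329)]
195 [np.int64(328), np.int64(328)]
222 [np.int64(322), np.int64(322)]
232 [np.int64(320), np.int64(320)]
bottle 0.0
wide 0.0
True
the job is handed in; nothing more can be done
None
```

The job is handed in at about 30 s of robot time: the heat sink is flush, the narrow-footed nut is in the slot and turned, its image height matches locked, and the wide nut and bottle have not moved; I viewed 11 pictures, one over the limit of 10.

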